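# Set the casement stay of an inspection box

## Task

Set the clear window of the inspection box to its third opening: lift the window's stay bar by its knob, swing the window away from you with it, and drop the second hole from the bar's free (knob) end fully down over the fixed peg on the sill. The bar must end lying flat with the peg through that hole; let go of it, and leave the things on the bench where they are.

Things in the scene. Friction and masses are not known exactly. Their poses are not given: they have to be found in the camera images.
- stay_knob (a point): Centre of the stay's knob: an upright dark steel cylinder, 22 mm across, 28 mm tall, on top of the bar at its free end; the point is 54 mm above the bench when the bar lies flat, 205 mm from the bar's pivot. The only thing to grasp, across its diameter. Moving the knob swings the bar and the window; it rolls a few mm in the grip. Axes: x along the bar towards the pivot, z up when flat.
- stay_hole (a point): Centre, half-way through the thickness, of the wanted hole in the flat steel stay bar (22 mm wide, 6 mm thick, 215 mm long; underside 34 mm above the bench when flat). Four equal round holes of 11 mm lie 63, 99, 135 and 171 mm from the pivot; this is the one at 135 mm, second from the knob end, 70 mm from the knob's centre. Axes as the knob's.
- peg_slot (a point): Centre of a slotted steel rail on the sill, 32 mm above the bench. The upright peg (steel, 8 mm across, flat top with a 1 mm chamfer, 16 mm above this point) is clamped in the slot up to 13 mm either way along this point's x; its place is not measured: find it by eye or touch. Seated, the flat bar lies 2 mm above this point. Axes: x away from the robot, square to the shut window; z up.
- door_hinge (a point): On the window's upright hinge axis, 110 mm above the bench. In the axes of peg_slot it lies 50 mm along x and -190 mm along y from peg_slot (right-hand edge of the window, seen from the robot). The window is a clear panel with metal edges, 295 mm wide. Axes turn with the window; shut, they equal those of peg_slot.
- door (a joint): Window opening angle in rad: 0 shut, growing as it swings away from the robot (clockwise from above), up to 1.0. With the wanted hole on the peg it reads 0.45 to 0.62. Light friction, it stays where it is left.
- stay_swing (a joint): Angle in rad of the bar about its upright pivot relative to the window: at 0 the bar is square to the window, pointing to the robot's side; positive swings the knob towards +y (clockwise from above). Turns freely, -1.4 to 1.0.
- stay_lift (a joint): Angle in rad of the bar above level: 0 flat (at its stop), growing as the knob is lifted, to 0.7. The bar falls by its own weight (about 0.16 kg). Resting on top of the peg near the wanted hole it reads about 0.10; with the peg through a hole, 0.
- vial: Bystander: amber glass jar with white cap, 40 mm across, 70 mm tall, origin under its centre.
- objective: Bystander: steel microscope objective standing on its wide end, 38 mm across, 50 mm tall, origin under its centre.
- wafer_case: Bystander: round white wafer case, 116 mm across, 20 mm tall, origin under its centre.
- lamp (a point): Centre of the underside of a fixed lamp bar, 180 mm above the bench, 40 mm wide, 22 mm thick, 400 mm long (along this point's y, parallel to the shut window), carried by two end arms. The window's header, 40 mm wide, same height, is 90 mm beyond it. The seated knob ends about 30 mm on the robot's side of the lamp's centre line, so there a tool must lean back towards the robot, by 25 to 40 degrees.
- stay_pivot (a point): Upright pivot of the stay bar on the window's foot, at the bar's mid height (37 mm above the bench). It turns with the window: 200 mm from the hinge axis along the window (towards +y when shut) and 20 mm on the robot's side of the window's plane.

How it is judged (in metres and radians):
On the way:
1. the stay bar is lifted well off its flat rest (value of joint stay_lift above 0.06 rad), for 0.1 s.
At the end, for the whole second after the job is handed in: The bar lies flat (within 0.03 rad) with the second hole from its knob end over the peg (hole centre within 15.5 mm of the slot's centre along the slot and 6 mm across it, which a flat bar can only reach with the peg through that hole), the window stands open at 0.42 to 0.66 rad, and all is at rest (value of joint stay_lift below 0.03 rad and x of stay_hole in the frame of peg_slot between -0.0155 and 0.0155 m and y of stay_hole in the frame of peg_slot between -0.006 and 0.006 m and value of joint door between 0.42 and 0.66 rad and velocity of joint door between -0.05 and 0.05 rad/s and velocity of joint stay_lift between -0.1 and 0.1 rad/s); the robot touches nothing.
It fails at once if the jar is moved more than 30 mm (distance of vial from where it was at the start of the episode above 0.03 m).
It fails at once if the objective is moved more than 30 mm (distance of objective from where it was at the start of the episode above 0.03 m).
It fails at once if the wafer case is moved more than 30 mm (distance of wafer_case from where it was at the start of the episode above 0.03 m).
It also fails if it takes over 58 s, if anything falls off the work surface, if the arm or the gripper's body presses on something with over 40 N, if the wrist force passes 120 N, or if a joint passes its speed limit or range.

## Robot

A 6-joint arm with a two-finger parallel gripper is mounted at the origin on the work surface. World frame = base frame: x ahead of the robot, y to its left, z up, the work surface at z = 0. Lengths are in mm, angles in rad, forces in N, time in s.
With the tool pointing down it reaches from about 350 to 975 mm from the base axis. Payload 7.1 kg.
Tool frame: the origin (TCP) lies at the very end of the fingers, on their centre line; the grasp point (between the pads) lies 19 mm behind it; x points along the fingers, z is the direction in which the jaws open and shut, and the axes are right-handed (so a half turn about x gives the same grasp; the last joint's range is limited). The gripper opens to 88 mm and grips with 3 to 60 N. Pads are 20 mm wide; open, the fingers measure 115 mm over their backs; the gripper's body (75 mm by 178 mm) begins 61 mm behind the grasp point.
Start: joints at [-0.019, 0.423, 1.63, -0, 1.089, -0.019], TCP at [624.984, 0.026, 222.675] pointing down, gripper open.
Joint ranges: [-3, 3], [-0.9, 2.11], [0.09, 2.58], [-1.31, 4.45], [0.11, 2.69], [-2.54, 2.54]. Speed limits (rad/s): [2.39, 2.39, 3.01, 3.14, 3.14, 3.14].

## Interface

Orientations are given as a rotation vector (axis times angle).
In Python, from workcell import * gives the robot as it stands.
- The arm moves only by the shell command python3 -m crank 'ROWS'. ROWS is JSON, a list of rows, each a list of 3 entries, a list of its own where there are three numbers: the shift along the tool's x, y, z in cm, then the turn, a rotation vector about the tool's x, y, z in degrees, then the finger opening in cm, from 0 to 8.78. In form: [[[dx, dy, dz], [rx, ry, rz], claw], ...]. A call has 1 to 5 rows; each row shifts and turns the commanded pose from where the row before left it, along the tool's axes as they then stand; what a row does not reach is not made up. A row lasts 1/8 s, in which the tool goes at most 62.5 mm and 10.7 degrees, less where a joint would pass 70% of its speed; a pose out of reach is approached as far as the arm can. A call with a gripper value outside its range is refused whole. The fingers move at their own pace and stop on an object; the grip force is fixed at half the most. Time passes only in rows, so rows that do not move let the fingers close. It gives the time, the measured TCP pose, the force and the opening at its end, in the units of the state.
- get_obs(): the state, without advancing time (a new reading comes with each control period).
- get_image(name): name is "scene" or "side" or "wrist"; returns a dict with "pixels" (480x640x3 uint8, red, green, blue), "mtx" (3x3 intrinsics, pixels), "D" ([k1, k2, p1, p2, k3] as OpenCV has them; the pictures are not rectified), "view" (4x4, takes a point from world to camera coordinates). Camera axes: x right, y down, z forward; pixel columns grow to the right and rows downward; lengths in mm; the calibration is good to about 2 mm. A picture is of the moment at which its call begins. There is no depth.
- close_job(): hands the job in, once; it reports no verdict.
The state is a dict: "t": time; "qpos": joint angles; "qvel": joint speeds; "joint_torque": joint torques, N m; "ee_pos": TCP position; "orientation": TCP orientation; "ft_force": force on the tool from outside, world axes, zero at the start; "moment": the same for the moment, N m; "width": finger opening in mm.
Only numpy, scipy, OpenCV 4.12 (cv2) and the standard library are available. Lean on these libraries where they do the work, as an engineer would, in place of code of your own. Each camera call takes 0.05 s, during which the arm holds its last target.

## Working session

There is one attempt and no reset: what is moved stays moved. The work goes in short steps, Python scripts to look and compute and a shell command to move; the robot and the scene stay as the last step left them, time stands still between calls to the robot, and variables do not carry over. Pictures are saved under pics/ and viewed, and the job is handed in when it is done.

```bash
mkdir -p pics; ls
python3 - <<'E'
from workcell import *
import cv2,numpy as np
o=get_obs()
print({k:np.round(v,3).tolist() for k,v in o.items()})
for n in ["scene","side","wrist"]:
    im=get_image(n)
    cv2.imwrite(f"pics/{n}0.png",im["pixels"][:,:,::-1])
    print(n,np.round(im["mtx"],1).tolist(),np.round(im["D"],4).tolist());print(np.round(im["view"],3).tolist())
E
```

```text
pics
{'t': 0.0, 'qpos': [-0.019, 0.424, 1.631, -0.0, 1.089, -0.019], 'qvel': [-0.001, 0.001, 0.0, 0.001, 0.001, 0.001], 'joint_torque': [0.001, -54.462, -27.367, 0.064, 0.023, -0.0], 'ee_pos': [624.438, 0.041, 221.929], 'orientation': [0.0, 1.572, -0.0], 'ft_force': [0.292, 0.47, -0.922], 'moment': [0.01, 0.015, 0.018], 'width': 88.131}
scene [[436.0, 0.0, 313.5], [0.0, 436.0, 240.5], [0.0, 0.0, 1.0]] [-0.0095, 0.0, 0.0, 0.0, 0.0]
[[0.975, -0.221, -0.002, -518.466], [-0.174, -0.765, -0.62, 205.271], [0.136, 0.605, -0.784, 993.656], [0.0, 0.0, 0.0, 1.0]]
side [[458.0, 0.0, 325.3], [0.0, 458.0, 239.9], [0.0, 0.0, 1.0]] [-0.1213, 0.0, 0.0, 0.0, 0.0]
[[0.989, -0.148, 0.011, -541.254], [-0.095, -0.683, -0.724, 175.993], [0.115, 0.715, -0.69, 1025.418], [0.0, 0.0, 0.0, 1.0]]
wrist [[398.8, 0.0, 324.1], [0.0, 398.8, 244.8], [0.0, 0.0, 1.0]] [-0.0076, 0.0, 0.0, 0.0, 0.0]
[[1.0, 0.0, -0.001, -624.989], [0.0, -0.966, 0.26, -30.686], [-0.001, -0.26, -0.966, 390.197], [0.0, 0.0, 0.0, 1.0]]
```

View pics/scene0.png

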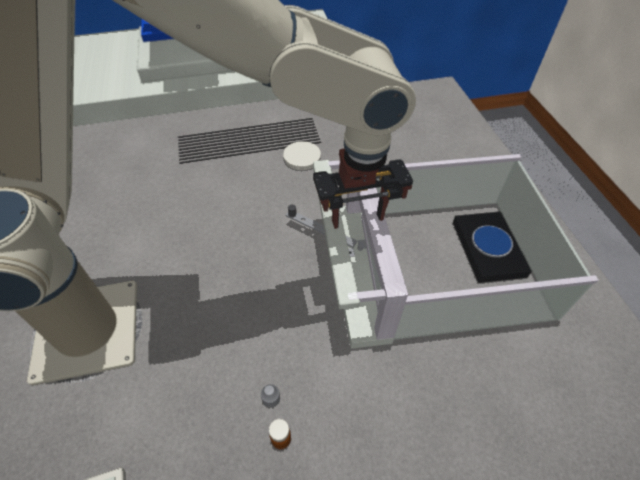

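View pics/side0.png

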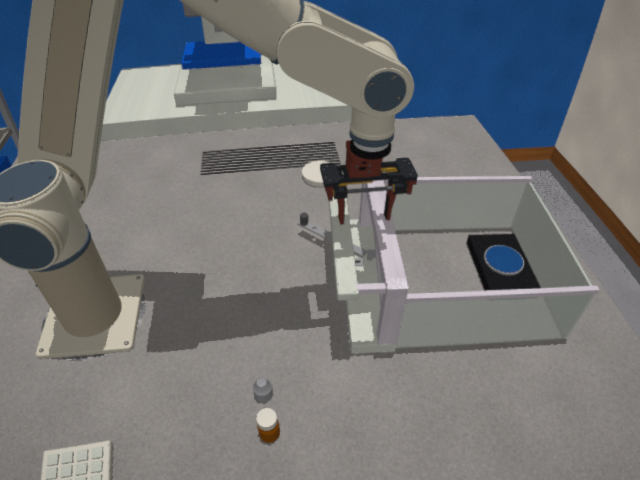

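View pics/wrist0.png

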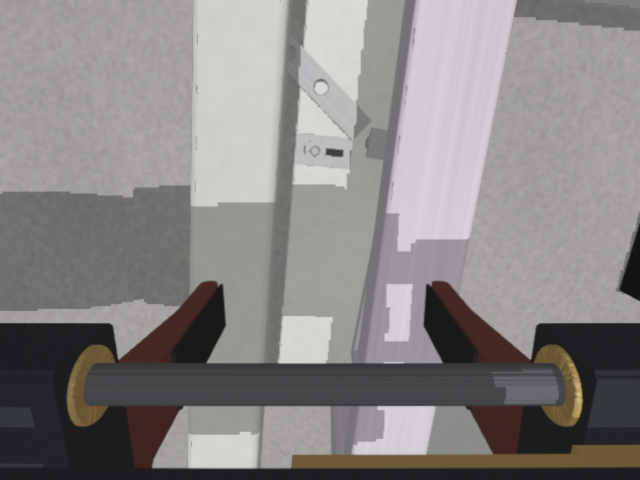

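```bash
cat > h.py <<'E'
import numpy as np, cv2
from workcell import *
def ray(im,px):
    u=cv2.undistortPoints(np.array([[px]],float),im["mtx"],im["D"])[0,0]
    V=im["view"];R=V[:3,:3];c=-R.T@V[:3,3]
    d=R.T@np.array([u[0],u[1],1.]);return c,d/np.linalg.norm(d)
def onz(im,px,z):
    c,d=ray(im,px);return c+d*(z-c[2])/d[2]
def tri(rs):
    A=0;b=0
    for c,d in rs:
        P=np.eye(3)-np.outer(d,d);A=A+P;b=b+P@c
    return np.linalg.solve(A,b)
def proj(im,p):
    V=im["view"];r=cv2.Rodrigues(V[:3,:3])[0]
    return cv2.projectPoints(np.array([p],float),r,V[:3,3],im["mtx"],im["D"])[0][0,0]
def crop(im,name,u0,v0,w,h,s):
    c=im["pixels"][v0:v0+h,u0:u0+w,::-1]
    cv2.imwrite(name,cv2.resize(c,None,fx=s,fy=s,interpolation=cv2.INTER_CUBIC))
E
python3 - <<'E'
from h import *
ims={n:get_image(n) for n in ["scene","side","wrist"]}
import pickle;pickle.dump(ims,open("ims0.pkl","wb"))
crop(ims["scene"],"pics/c_scene.png",260,180,130,100,6)
crop(ims["side"],"pics/c_side.png",275,190,130,100,6)
crop(ims["wrist"],"pics/c_wrist.png",270,30,130,150,4)
for n in ims:print(n,ray(ims[n],(320,240))[0])
E
```

```text
scene [ 406.35408152 -559.20165477  905.7957285 ]
side [ 434.46393436 -692.89276695  840.56643878]
wrist [625.38540341  71.9793118  384.61921405]
```

View pics/c_scene.png

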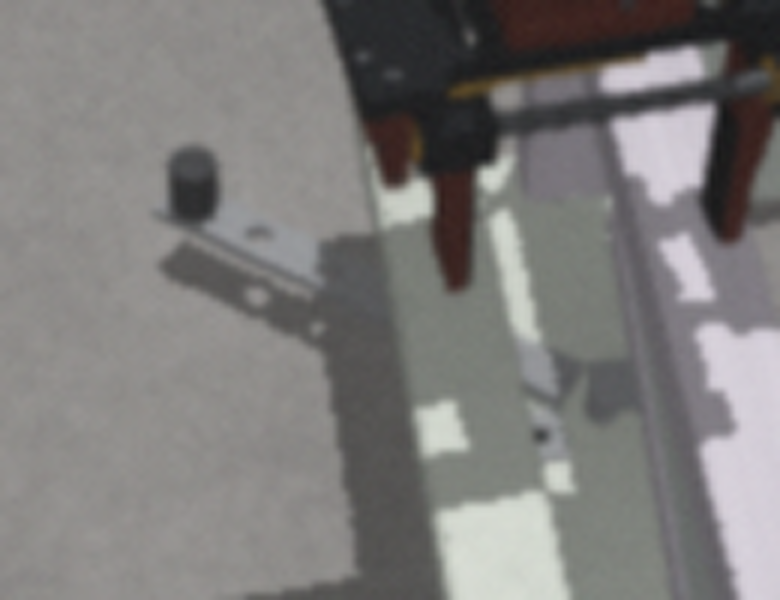

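View pics/c_side.png

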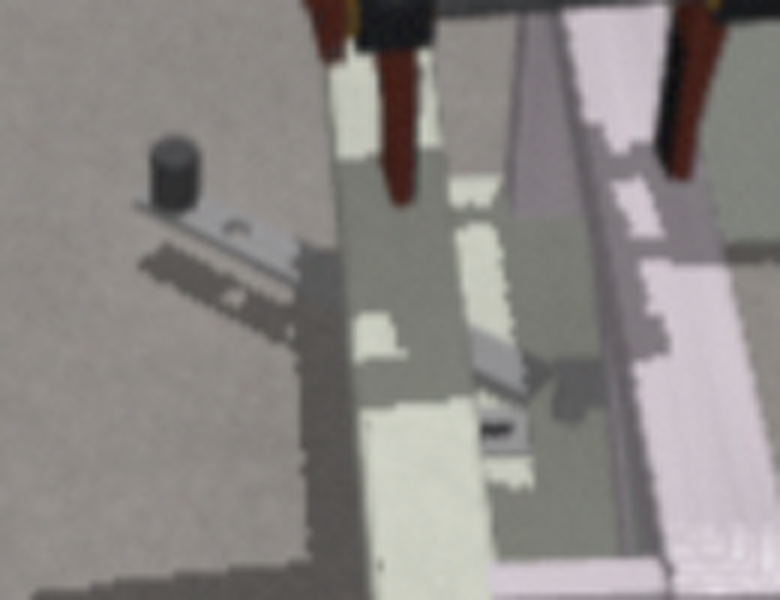

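View pics/c_wrist.png

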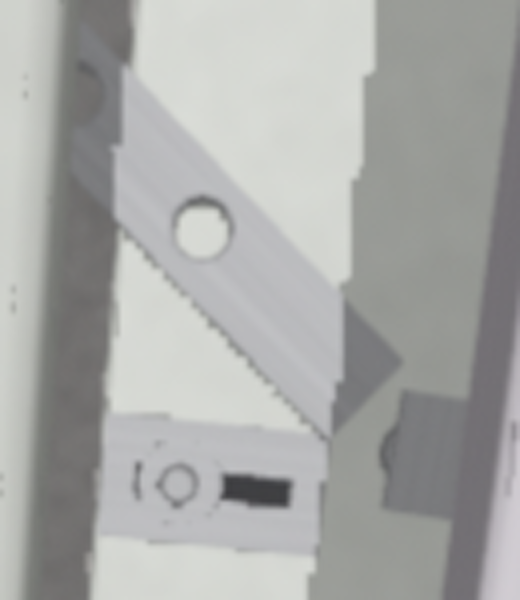

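Run:
```python
from h import *
import pickle;ims=pickle.load(open("ims0.pkl","rb"))
S,D,W=ims["scene"],ims["side"],ims["wrist"]
f=lambda p,o,s:(p[0]/s+o[0]-.5+.5/s,p[1]/s+o[1]-.5+.5/s)
ks=f((193,160),(260,180),6);kd=f((176,150),(275,190),6)
print("knobtop",onz(S,ks,68),onz(D,kd,68),tri([ray(S,ks),ray(D,kd)]))
w=lambda p:f(p,(270,30),4)
for n,p,z in [("hole63",(203,230),39),("hole99",(92,93),40),("pegtop",(178,484),48),("slotL",(137,482),32),("slotR",(291,492),32),("slotLt",(137,482),34),("barcornerU",(401,360),40),("barcornerL",(330,438),40),("footround",(385,450),37),("foot tl",(402,392),34),("foot bl",(383,508),34),
 ("railTL",(108,412),32),("railBL",(100,535),32),("railTR",(330,432),32),("railBR",(315,552),32),("barlow1",(118,222),40),("barup1",(125,68),40),("barup2",(340,285),40)]:
    print(n,np.round(onz(W,w(p),z),1))
hs=f((262,233),(260,180),6);hd=f((236,229),(275,190),6)
print("hole171",onz(S,hs,40),onz(D,hd,40))
for n,p in [("slot sc",(543,436))]: print(n,onz(S,f(p,(260,180),6),32))
for n,p in [("slot sd L",(481,428)),("slot sd R",(514,428)),("railR",(530,430))]: print(n,onz(D,f(p,(275,190),6),32))
```

```text
knobtop [521.3938719  211.48540112  68.        ] [521.78582146 209.22893444  68.        ] [522.75715746 220.0872578   58.67600147]
hole63 [622.3 111.4  39. ]
hole99 [600.3 136.8  40. ]
pegtop [617.1  61.4  48. ]
slotL [607.9  61.3  32. ]
slotR [641.1  59.2  32. ]
slotLt [608.   61.4  34. ]
barcornerU [663.1  86.1  40. ]
barcornerL [648.7  70.5  40. ]
footround [660.6  68.1  37. ]
foot tl [664.2  79.9  34. ]
foot bl [660.8  56.   34. ]
railTL [601.9  75.9  32. ]
railBL [599.7  50.1  32. ]
railTR [649.3  71.7  32. ]
railBR [646.5  46.5  32. ]
barlow1 [605.1 112.8  40. ]
barup1 [607.  141.3  40. ]
barup2 [650.2 100.8  40. ]
hole171 [546.4872457  187.62256989  40.        ] [544.70707325 185.89255856  40.        ]
slot sc [638.75778909  58.42751195  32.        ]
slot sd L [628.90433332  61.18459852  32.        ]
slot sd R [642.25424644  59.30489856  32.        ]
railR [648.4985356   57.28625253  32.        ]
```

```bash
cat > geo.py <<'E'
import numpy as np
from scipy.spatial.transform import Rotation as Ro, Slerp
from scipy.optimize import brentq, fsolve
C=np.array([624.4,60.8]);yaw=-0.082
P=np.array([617.1,61.4])
def rot(a):return np.array([[np.cos(a),-np.sin(a)],[np.sin(a),np.cos(a)]])
H=C+rot(yaw)@np.array([50,-190.])
def pivot(th):return H+rot(yaw-th)@np.array([-20,200.])
def knob(th,phi,al):  # phi world heading pivot->knob
    p=pivot(th);b=np.array([np.cos(phi),np.sin(phi)])
    k=p+b*(205*np.cos(al)-17*np.sin(al))
    return np.array([*k,37+205*np.sin(al)+17*np.cos(al)])
def hole(th,phi,al,r=135):
    return pivot(th)+np.array([np.cos(phi),np.sin(phi)])*r*np.cos(al)
def inv(kxy,al,g=(0.3,2.7)):
    return fsolve(lambda v:knob(v[0],v[1],al)[:2]-kxy,g)
def final(al,Q=None):
    Q=P if Q is None else Q
    th=brentq(lambda t:np.hypot(*(pivot(t)-Q))-135*np.cos(al),0.2,0.9)
    d=Q-pivot(th);return th,np.arctan2(d[1],d[0])
def toolR(bang,lean):
    b=np.array([np.cos(bang),np.sin(bang),0])
    x=-np.sin(lean)*b-np.cos(lean)*np.array([0,0,1]);z=np.array([b[1],-b[0],0]);y=np.cross(z,x)
    return Ro.from_matrix(np.c_[x,y,z])
def rows(pos,Rc,pos2,R2,n):
    s=Slerp([0,1],Ro.concatenate([Rc,R2]));out=[]
    p=pos
    for i in range(n):
        q=pos+(pos2-pos)*(i+1)/n;Ra=s(i/n);Rb=s((i+1)/n)
        out.append((np.round(Ra.inv().apply(q-p)/10,2).tolist(),np.round((Ra.inv()*Rb).as_rotvec(degrees=True),1).tolist()));p=q
    return out
E
python3 - <<'E'
from h import *; from geo import *
import pickle;ims=pickle.load(open("ims0.pkl","rb"));W=ims["wrist"];S=ims["scene"]
print("H",H,"piv shut",pivot(0))
th0,ph0=inv([521.5,210.8],0,(0.05,2.3));print("start",th0,np.degrees(ph0),pivot(th0))
for al in (0,.12,.2):
    th,ph=final(al);print(al,th,np.degrees(ph),pivot(th),knob(th,ph,al))
k0=knob(th0,ph0,.2);th,ph=final(.2);k1=knob(th,ph,.2)
for f in np.linspace(0,1,9):
    v=inv((k0+(k1-k0)*f)[:2],.2,(th0+(th-th0)*f,ph0+(ph-ph0)*f))
    d=P-pivot(v[0]);b=np.array([np.cos(v[1]),np.sin(v[1])]);print(f,v[0],np.degrees(v[1]),"peg along",d@b,"across",b[0]*d[1]-b[1]*d[0])
for n,p,z in [("lamp near",(193,100),202),("lamp far",(300,20),202),("lampn180",(190,300),202)]:print(n,onz(W,p,z))
for n,p in [("wafer",(302,156)),("obj",(270,396)),("vial",(280,432)),("lamp S end",(358,340)),("lamp N end",(330,165))]:print(n,onz(S,p,20 if n=="wafer" else 50 if n=="obj" else 60 if n=="vial" else 190))
E
```

```text
H [ 658.66944829 -132.65698466] piv shut [655.11827786  68.30915475]
start 0.06744864969478054 135.88196259783777 [668.67097199  68.09153843]
0 0.49602739438161814 173.35530786988 [751.19317929  45.77888393] [547.57020333  69.49983796  54.        ]
0.12 0.49086420769961386 173.5115104336962 [750.27065242  46.2542207 ] [550.0706224   69.02339255  78.4187493 ]
0.2 0.48172736975731895 173.78822666128966 [748.63216898  47.08368655] [552.25568379  68.457829    94.38834464]
0.0 0.06744864969478054 135.88196259783777 peg along 32.36493131378639 across 40.7044599485824
0.125 0.1513549153478986 141.8900993761727 peg along 50.61102093178765 across 46.23979456778668
0.25 0.22064611155443628 147.16672817078717 peg along 67.44862274818011 across 46.872349189582096
0.375 0.28007350464399894 152.00772491564348 peg along 82.71780171927459 across 44.035673455328656
0.5 0.3319765346434443 156.57277652729357 peg along 96.31576432103004 across 38.56657843811861
0.625 0.3776155889658114 160.96425914681157 peg along 108.158499965829 across 31.033513365102174
0.75 0.4176559168468657 165.25710124668325 peg along 118.16505825346991 across 21.865747143076216
0.875 0.4523710121533374 169.5129322615261 peg along 126.24853070641979 across 11.416489884384463
1.0 0.48172736975731895 173.78822666128966 peg along 132.30898800853143 across -2.4868995751603507e-14
lamp near [568.62787325  87.62758615 202.        ]
lamp far [615.40718221 118.79926442 202.        ]
lampn180 [559.23236053  -5.45488951 202.        ]
wafer [598.50174181 454.1107288   20.        ]
obj [ 386.11794613 -257.5771134    50.        ]
vial [ 393.63927999 -330.41510465   60.        ]
lamp S end [ 557.6198764  -243.67086315  190.        ]
lamp N end [621.10627335 212.27246368 190.        ]
```

```bash
cat > go.py <<'E'
from h import *; from geo import *
def cur():
    o=get_obs();return np.array(o["ee_pos"]),Ro.from_rotvec(o["orientation"]),o
def tcp(G,R):return np.array(G)+R.apply([19,0,0])
def plan(p2,R2,n):
    p,R,o=cur()
    print("dist",np.linalg.norm(p2-p),"rot",(R.inv()*R2).magnitude()*57.3)
    for r in rows(p,R,np.array(p2),R2,n):print(r)
E
python3 - <<'E'
from go import *
R=toolR(np.radians(135.9),np.radians(33))
T=tcp([521.5,210.8,57],R);print("grasp tcp",T)
pre=T-R.apply([110,0,0]);print("pre",pre)
via=pre+[0,0,90];print(via)
plan(via,R,10)
E
```

```text
grasp tcp [528.93127266 203.59859579  41.06525921]
pre [485.90811514 245.29093593 133.31902168]
[485.90811514 245.29093593 223.31902168]
dist 281.8750209571033 rot 56.01500204770117
([-0.01, 2.45, -1.39], [-4.5, -1.3, -3.1])
([-0.17, 2.55, -1.19], [-4.5, -1.3, -3.1])
([-0.34, 2.62, -0.99], [-4.5, -1.3, -3.1])
([-0.5, 2.66, -0.77], [-4.5, -1.3, -3.1])
([-0.67, 2.68, -0.55], [-4.5, -1.3, -3.1])
([-0.82, 2.68, -0.32], [-4.5, -1.3, -3.1])
([-0.97, 2.64, -0.09], [-4.5, -1.3, -3.1])
([-1.11, 2.59, 0.13], [-4.5, -1.3, -3.1])
([-1.25, 2.5, 0.36], [-4.5, -1.3, -3.1])
([-1.37, 2.39, 0.58], [-4.5, -1.3, -3.1])
```

```bash
python3 -m crank '[[[-0.3,2.45,-1.4],[-4.5,-1.3,-3.1],8.5],[[-0.3,2.55,-1.2],[-4.5,-1.3,-3.1],8],[[-0.4,2.6,-1],[-4.5,-1.3,-3.1],7],[[-0.5,2.65,-0.8],[-4.5,-1.3,-3.1],7],[[-0.65,2.7,-0.55],[-4.5,-1.3,-3.1],7]]'
python3 -m crank '[[[-0.8,2.7,-0.3],[-4.5,-1.3,-3.1],6.5],[[-1,2.65,-0.1],[-4.5,-1.3,-3.1],6.5],[[-1.1,2.6,0.15],[-4.5,-1.3,-3.1],6],[[-1.25,2.5,0.35],[-4.5,-1.3,-3.1],6],[[-1.35,2.4,0.6],[-4.5,-1.3,-3.1],6]]'
python3 -m crank '[[[0,0,0],[0,0,0],6]]'
python3 - <<'E'
from go import *
ims={n:get_image(n) for n in ["scene","side","wrist"]}
import pickle;pickle.dump(ims,open("ims1.pkl","wb"))
for n in ims: crop(ims[n],f"pics/{n}1.png",0,0,640,480,1)
R=toolR(np.radians(135.9),np.radians(33))
T=tcp([521.5,210.8,57],R)
plan(T-R.apply([110,0,0]),R,2)
E
```

```text
t: 0.92
ee_pos: [554.3, 123.2, 228.0]
orientation: [-0.515, 1.424, 0.095]
ft_force: [0.7, 0.0, -0.0]
width: 70.1
t: 1.55
ee_pos: [484.5, 246.2, 228.5]
orientation: [-1.006, 1.215, 0.186]
ft_force: [0.6, -0.4, 0.6]
width: 59.8
t: 1.68
ee_pos: [483.8, 246.8, 227.8]
orientation: [-1.006, 1.217, 0.188]
ft_force: [0.3, -0.4, 0.0]
width: 60.0
dist 95.08825014590576 rot 0.4448272590421397
([4.01, 2.56, 0.05], [0.2, -0.0, -0.1])
([4.0, 2.57, 0.05], [0.2, -0.0, -0.1])
```

View pics/wrist1.png

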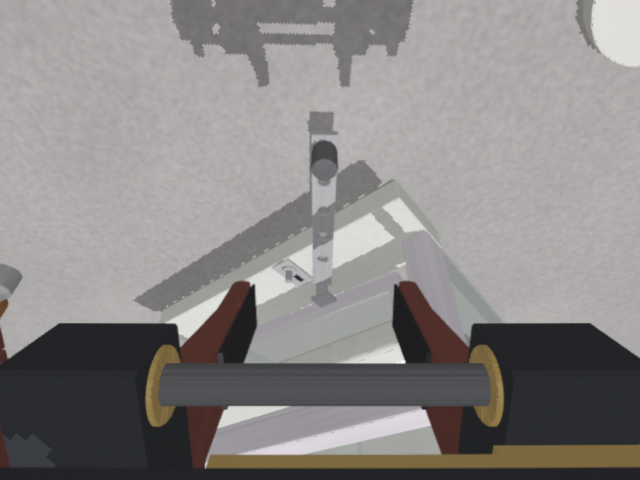

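View pics/scene1.png

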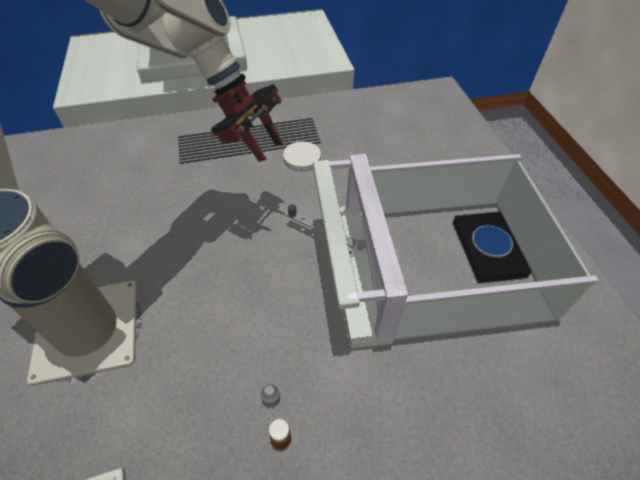

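Run:
```python
from h import *
import pickle;ims=pickle.load(open("ims1.pkl","rb"))
crop(ims["wrist"],"pics/c1.png",260,110,100,75,8)
crop(ims["wrist"],"pics/c2.png",260,185,100,75,8)
crop(ims["wrist"],"pics/c3.png",260,240,100,75,8)
```

```text
(no output)
```

View pics/c1.png

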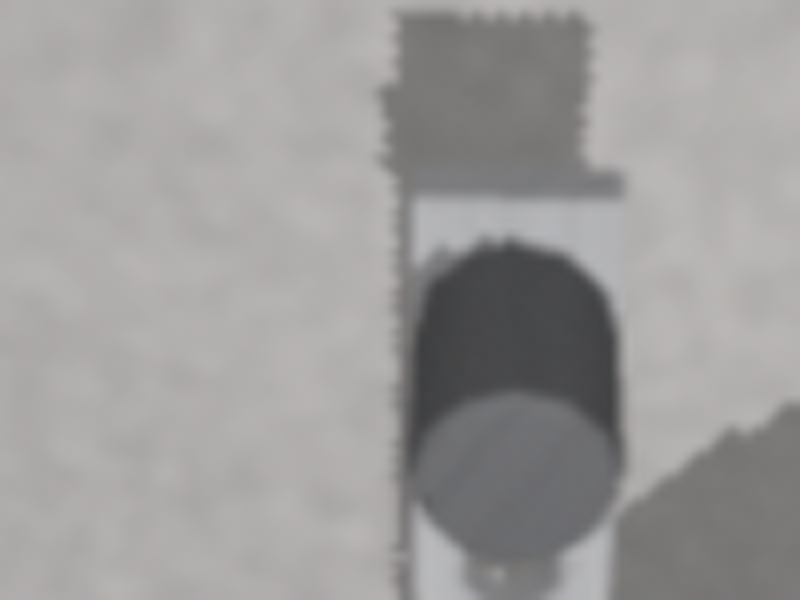

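View pics/c2.png

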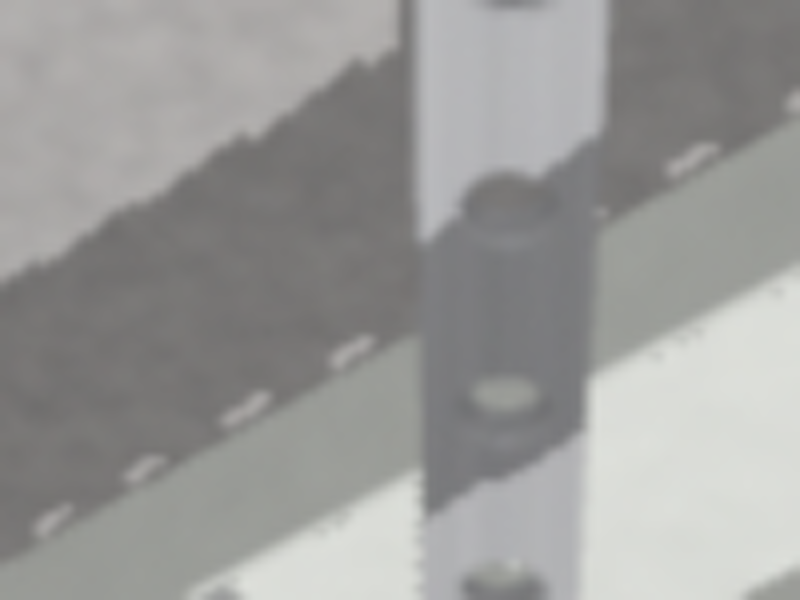

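View pics/c3.png

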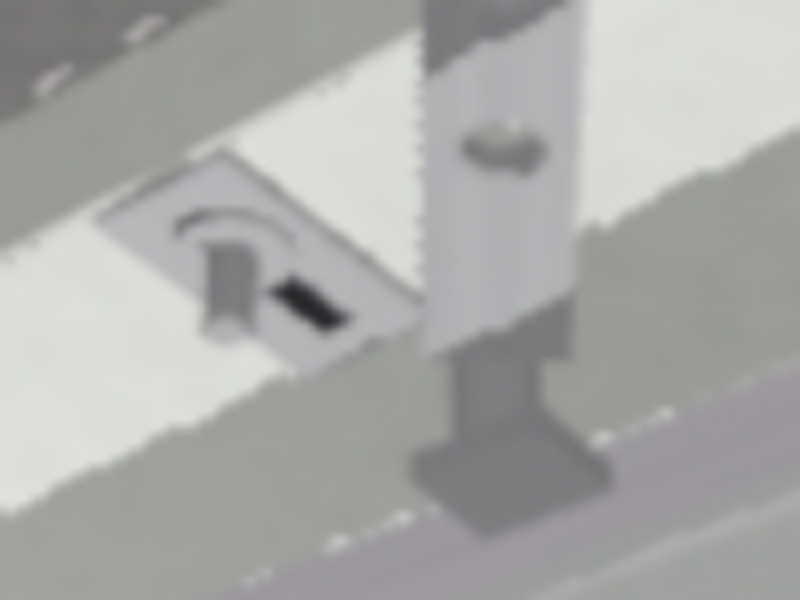

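Run:
```python
from h import *; from geo import *
import pickle;ims=pickle.load(open("ims1.pkl","rb"));W=ims["wrist"];W0=pickle.load(open("ims0.pkl","rb"))["wrist"]
f=lambda p,o,s:(p[0]/s+o[0]-.5+.5/s,p[1]/s+o[1]-.5+.5/s)
o1,o2,o3=(260,110),(260,185),(260,240)
r={}
for n,p,o,z in [("knobtop",(518,477),o1,68),("h135",(510,207),o2,40),("h99",(506,398),o2,40),("h63",(504,146),o3,40),("pegtop",(228,330),o3,47.5),("pegbase",(231,242),o3,34),("slotR",(350,320),o3,32),("slotLarc",(178,230),o3,32),("railTL",(222,152),o3,32),("railR",(425,308),o3,32),("railBL",(97,218),o3,32),("railBR",(300,375),o3,32),("barendL",(413,197),o1,40),("barendR",(623,197),o1,40)]:
    r[n]=onz(W,f(p,o,8),z);print(n,np.round(r[n],1))
d=r["h63"]-r["h135"];print("63-135",np.linalg.norm(d),np.degrees(np.arctan2(-d[1],-d[0])))
print("rail ctr",sum(r[k] for k in("railTL","railR","railBL","railBR"))/4)
t=tri([ray(W,f((228,330),o3,8)),ray(W0,f((178,484),(270,30),4))]);print("tri pegtop",t)
t=tri([ray(W,f((504,146),o3,8)),ray(W0,f((203,230),(270,30),4))]);print("tri h63",t)
```

```text
knobtop [520.  212.8  68. ]
h135 [570.4 163.   40. ]
h99 [594.4 139.3  40. ]
h63 [621.4 112.9  40. ]
pegtop [617.2  61.6  47.5]
pegbase [614.5  63.8  34. ]
slotR [641.5  61.   32. ]
slotLarc [608.8  58.3  32. ]
railTL [601.3  76.2  32. ]
railR [647.2  71.4  32. ]
railBL [598.8  51.8  32. ]
railBR [645.9  45.2  32. ]
barendL [502.2 214.8  40. ]
barendR [517.1 230.3  40. ]
63-135 71.51297696925475 135.47850061326574
rail ctr [623.29940776  61.13571774  32.        ]
tri pegtop [617.16614881  61.44608841  47.42791503]
tri h63 [622.44603737 111.58715681  38.55035048]
```

```bash
python3 -m crank '[[[4,2.55,0],[0.2,0,-0.1],6],[[4,2.55,0],[0.2,0,-0.1],6],[[0,0,0],[0,0,0],6]]'
python3 - <<'E'
from go import *
p,R,o=cur();R2=toolR(np.radians(135.6),np.radians(33))
print(p)
T=tcp([520.8,211.6,57],R2);plan(T,R2,3)
W=get_image("wrist");crop(W,"pics/w2.png",0,0,640,480,1)
E
```

```text
t: 2.2
ee_pos: [484.1, 242.1, 131.0]
orientation: [-1.001, 1.222, 0.176]
ft_force: [0.1, -0.5, 0.3]
width: 60.3
[484.08817737 242.12657703 130.95120882]
dist 107.00977010266774 rot 0.4099208291057701
([3.56, 0.01, 0.14], [0.1, -0.1, -0.0])
([3.56, 0.01, 0.14], [0.1, -0.1, -0.0])
([3.56, 0.01, 0.13], [0.1, -0.1, -0.0])
```

View pics/w2.png

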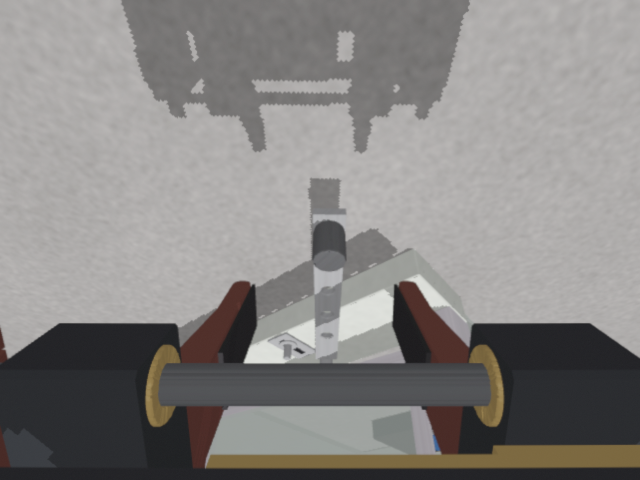

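```bash
python3 -m crank '[[[3.55,0,0.1],[0.1,-0.1,0],6],[[3.55,0,0.1],[0.1,-0.1,0],6],[[3.55,0,0.1],[0.1,-0.1,0],6],[[0,0,0],[0,0,0],6]]'
python3 - <<'E'
from go import *
p,R,o=cur();print(p,"G",p-R.apply([19,0,0]),R.as_matrix()[:,0])
W=get_image("wrist");crop(W,"pics/w3.png",0,0,640,480,1)
E
```

```text
t: 2.75
ee_pos: [530.0, 205.6, 44.7]
orientation: [-0.992, 1.212, 0.174]
ft_force: [-0.5, 0.3, 0.1]
width: 60.1
[529.95649766 205.61254392  44.70986661] G [522.48238574 212.75776085  60.64986429] [ 0.39337431 -0.37606405 -0.83894725]
```

View pics/w3.png

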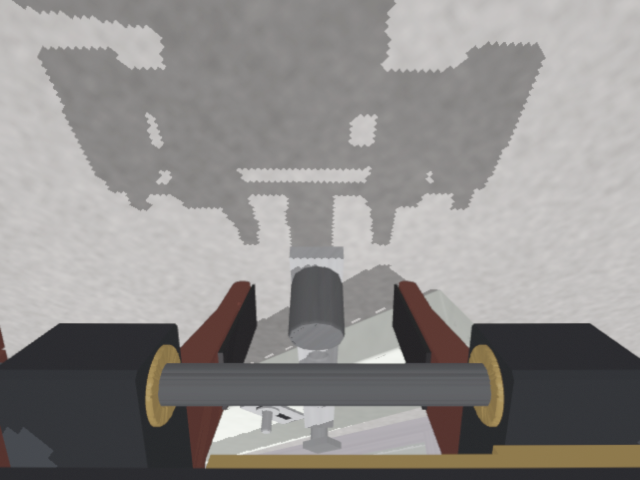

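```bash
python3 -m crank '[[[0.3,0,-0.2],[0,0,0],6],[[0,0,0],[0,0,0],3],[[0,0,0],[0,0,0],1.5],[[0,0,0],[0,0,0],1.5],[[0,0,0],[0,0,0],1.5]]'
python3 -m crank '[[[0,0,0],[0,0,0],1.5],[[0,0,0],[0,0,0],1.5]]'
python3 - <<'E'
from go import *
p,R,o=cur();print(p,"G",p-R.apply([19,0,0]),R.as_matrix()[:,0],o["width"])
W=get_image("wrist");crop(W,"pics/w4.png",0,0,640,480,1)
E
```

```text
t: 3.42
ee_pos: [528.6, 204.3, 41.6]
orientation: [-0.993, 1.211, 0.177]
ft_force: [-1.0, 0.3, 0.1]
width: 23.5
t: 3.68
ee_pos: [528.6, 204.2, 41.4]
orientation: [-0.994, 1.211, 0.177]
ft_force: [-0.6, 0.8, 0.2]
width: 21.3
[528.61491882 204.18670452  41.39201894] G [521.13015192 211.30298847  57.33995821] [ 0.3939351  -0.37454126 -0.83936523] 21.337340203572264
```

View pics/w4.png

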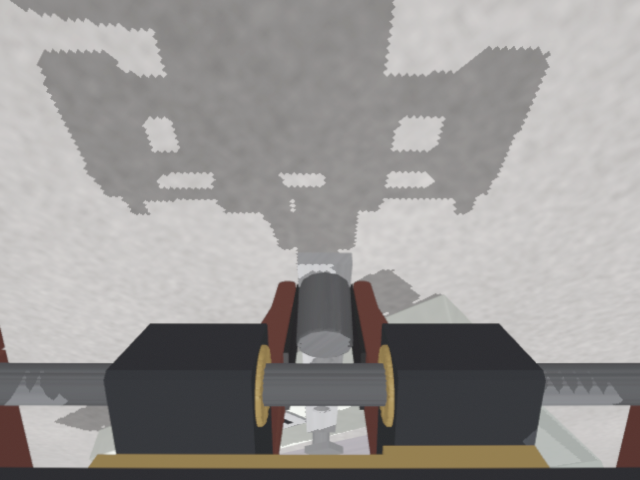

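```bash
cat > st.py <<'E'
from go import *
P[:]=[617.15,61.5]
LEAN=np.radians(33)
th0,ph0=inv([521.0,211.3],0,(0.05,2.3))
R0=toolR(ph0,LEAN); OFF=R0.inv().apply([0,0,3.3])
def pose(th,ph,al,dl=0):
    R=toolR(ph,LEAN+al+dl)
    Rg=toolR(ph,LEAN+al)
    G=knob(th,ph,al)+Rg.apply(OFF)
    return tcp(G,R),R
def path(cfgs):
    p,R,o=cur()
    for c in cfgs:
        q,R2=pose(*c)
        print(np.round(R.inv().apply(q-p)/10,2).tolist(),np.round((R.inv()*R2).as_rotvec(degrees=True),1).tolist(),"->",np.round(q,1))
        p,R=q,R2
E
python3 - <<'E'
from st import *
print(th0,np.degrees(ph0));path([(th0,ph0,0),(th0,ph0,.07),(th0,ph0,.14),(th0,ph0,.2),(th0,ph0,.22)])
E
```

```text
0.06275269268586904 135.7044615233562
[0.0, 0.01, -0.02] [-0.1, 0.4, -0.1] -> [528.4 204.1  41.4]
[-1.12, -1.03, -0.0] [0.0, -0.0, -4.0] -> [530.2 202.3  56.4]
[-0.98, -1.18, 0.0] [-0.0, -0.0, -4.0] -> [532.7 199.9  71.4]
[-0.71, -1.11, -0.0] [0.0, -0.0, -3.4] -> [535.4 197.3  84.1]
[-0.2, -0.39, -0.0] [-0.0, 0.0, -1.1] -> [536.4 196.3  88.3]
```

```bash
python3 -m crank '[[[-1.1,-1.05,0],[0,0,-4],1.5],[[-1,-1.2,0],[0,0,-4],1.5],[[-0.7,-1.1,0],[0,0,-3.4],1.5],[[-0.2,-0.4,0],[0,0,-1.1],1.5],[[0,0,0],[0,0,0],1.5]]'
python3 - <<'E'
from st import *
p,R,o=cur();print(p,o["ft_force"],o["moment"],o["width"])
W=get_image("side");crop(W,"pics/s5.png",220,150,200,150,4)
k0=knob(th0,ph0,.22)[:2];th,ph=final(.22);k1=knob(th,ph,.22)[:2]
v=(th0,ph0);c=[]
for f in np.linspace(0,1,12)[1:]:
    v=inv(k0+(k1-k0)*f,.22,v);c.append((*v,.22))
path(c)
E
```

```text
t: 4.35
ee_pos: [536.5, 196.0, 87.9]
orientation: [-1.117, 1.094, 0.006]
ft_force: [0.2, 0.1, -2.8]
width: 21.4
[536.49610451 195.9762605   87.91366399] [ 0.17668952  0.09679147 -2.82480915] [0.63513151 0.5701022  0.04922328] 21.362822856480093
[0.68, -0.72, -0.62] [-3.4, -2.8, -0.2] -> [539.4 184.6  88.3]
[0.69, -0.68, -0.72] [-2.8, -2.9, 0.0] -> [542.3 172.9  88.3]
[0.65, -0.64, -0.79] [-2.6, -2.7, -0.0] -> [545.1 161.1  88.3]
[0.61, -0.6, -0.85] [-2.5, -2.5, -0.0] -> [547.8 149.4  88.3]
[0.57, -0.56, -0.91] [-2.4, -2.4, 0.0] -> [550.5 137.6  88.3]
[0.53, -0.52, -0.95] [-2.3, -2.3, 0.0] -> [553.2 125.9  88.3]
[0.48, -0.47, -1.0] [-2.2, -2.3, 0.0] -> [555.7 114.1  88.3]
[0.44, -0.43, -1.03] [-2.2, -2.2, -0.0] -> [558.3 102.3  88.3]
[0.4, -0.39, -1.07] [-2.2, -2.2, 0.0] -> [560.8  90.6  88.3]
[0.35, -0.35, -1.09] [-2.2, -2.2, 0.0] -> [563.3  78.8  88.3]
[0.31, -0.3, -1.12] [-2.2, -2.2, -0.0] -> [565.7  67.1  88.3]
```

View pics/s5.png

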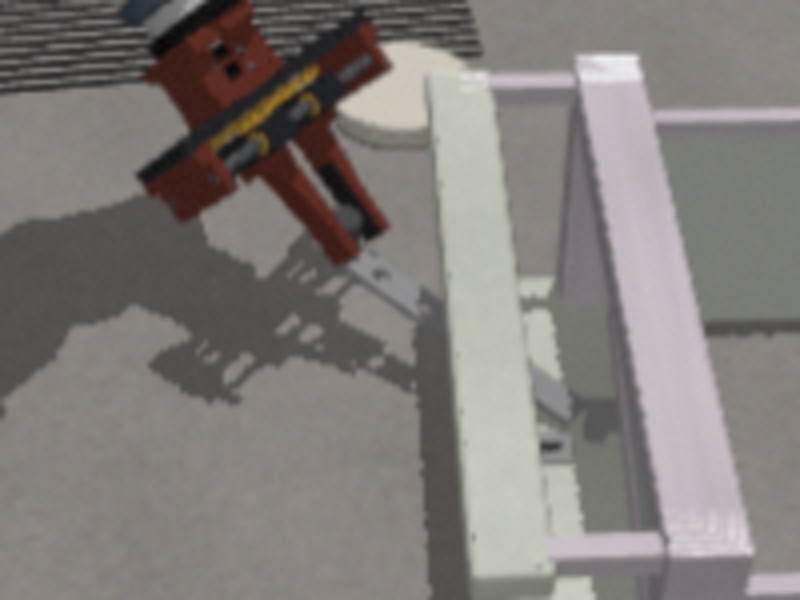

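```bash
python3 -m crank '[[[0.7,-0.7,-0.6],[-3.2,-2.8,0],1.5],[[0.7,-0.7,-0.7],[-2.8,-2.9,0],1.5],[[0.65,-0.65,-0.8],[-2.6,-2.7,0],1.5],[[0.6,-0.6,-0.85],[-2.5,-2.5,0],1.5],[[0.55,-0.55,-0.9],[-2.4,-2.4,0],1.5]]'
python3 - <<'E'
from st import *
p,R,o=cur();print(p,o["ft_force"],o["moment"],o["width"])
k0=knob(th0,ph0,.22)[:2];th,ph=final(.22);k1=knob(th,ph,.22)[:2]
v=(th0,ph0);c=[]
for f in np.linspace(0,1,12)[1:]:
    v=inv(k0+(k1-k0)*f,.22,v);c.append((*v,.22))
path(c[5:])
E
```

```text
t: 5.03
ee_pos: [551.6, 169.0, 124.5]
orientation: [-1.274, 0.998, 0.274]
ft_force: [0.2, -2.6, -2.5]
width: 21.6
[551.62969261 168.98982646 124.54626971] [ 0.15996983 -2.63151984 -2.46609469] [ 0.5278619   0.42301187 -0.31935129] 21.620872648869874
[4.25, 0.91, -3.59] [-2.8, -5.9, -4.0] -> [553.2 125.9  88.3]
[0.48, -0.47, -1.0] [-2.2, -2.3, 0.0] -> [555.7 114.1  88.3]
[0.44, -0.43, -1.03] [-2.2, -2.2, -0.0] -> [558.3 102.3  88.3]
[0.4, -0.39, -1.07] [-2.2, -2.2, 0.0] -> [560.8  90.6  88.3]
[0.35, -0.35, -1.09] [-2.2, -2.2, 0.0] -> [563.3  78.8  88.3]
[0.31, -0.3, -1.12] [-2.2, -2.2, -0.0] -> [565.7  67.1  88.3]
```

```bash
python3 - <<'E'
from st import *
p,R,o=cur();print(p,np.round(o["qpos"],2),np.round(o["qvel"],2));M=R.as_matrix();print(np.degrees(np.arccos(-M[2,0])),M)
print(pose(0.303,np.radians(154),.22)[1].as_matrix())
W=get_image("side");crop(W,"pics/s6.png",220,150,200,150,4)
E
python3 -m crank '[[[0,0,0],[0,0,0],1.5]]'
```

```text
[551.62969261 168.98982646 124.54626971] [ 0.61  0.5   2.08 -1.31  0.68  0.63] [-0.21 -0.26  0.09 -0.   -0.31 -0.6 ]
41.82382038579209 [[ 0.57453915 -0.67192204  0.46736017]
 [-0.3385018   0.32482102  0.88312391]
 [-0.74519883 -0.66559152 -0.04082442]]
[[ 6.42219451e-01 -6.28796402e-01  4.38371147e-01]
 [-3.13231355e-01  3.06684497e-01  8.98794046e-01]
 [-6.99600097e-01 -7.14534607e-01 -1.11022302e-16]]
t: 5.2
ee_pos: [551.8, 169.0, 124.7]
orientation: [-1.273, 0.998, 0.271]
ft_force: [-0.0, -1.5, -2.2]
width: 21.6
```

View pics/s6.png

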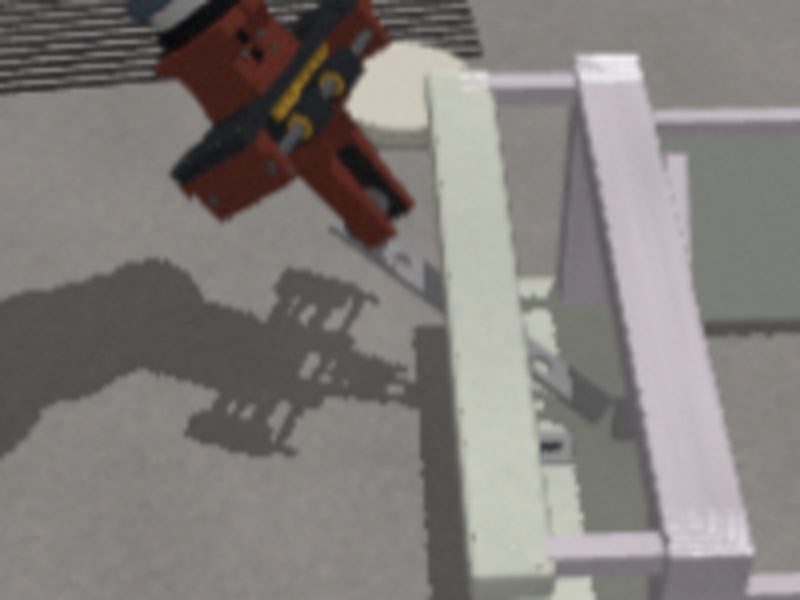

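Run:
```python
import workcell;print([a for a in dir(workcell) if not a.startswith("_")])
from st import *
p,R,o=cur();print(p.tolist(),o["qpos"],o["orientation"])
```

```text
['Unreachable', 'close_job', 'get_image', 'get_obs']
[551.8202798338053, 169.04775785315434, 124.67602594536449] [ 0.60733797  0.50020407  2.07821052 -1.31014631  0.67945117  0.62907817] [-1.27264804  0.99761946  0.27125459]
```

Run:
```python
from st import *
p,R,o=cur();G=p-R.apply([19,0,0]);print(G)
R2=toolR(np.radians(154),np.radians(28));plan(tcp(G,R2),R2,4)
```

```text
[540.8936214  175.50199612 138.81642707]
dist 4.677945564580001 rot 14.14863639289675
([-0.01, 0.11, 0.02], [-0.1, -0.8, 3.5])
([-0.01, 0.11, 0.02], [-0.1, -0.8, 3.5])
([0.0, 0.11, 0.03], [-0.1, -0.8, 3.5])
([0.01, 0.11, 0.03], [-0.1, -0.8, 3.5])
```

```bash
python3 -m crank '[[[0,0.1,0],[0,-0.8,3.5],1.5],[[0,0.1,0],[0,-0.8,3.5],1.5],[[0,0.1,0],[0,-0.8,3.5],1.5],[[0,0.1,0],[0,-0.8,3.5],1.5],[[0,0,0],[0,0,0],1.5]]'
python3 - <<'E'
from st import *
p,R,o=cur();print(p.tolist(),o["qpos"],o["orientation"],o["ft_force"],o["moment"]);M=R.as_matrix();print(M[:,0],M[:,2])
W=get_image("side");crop(W,"pics/s7.png",220,150,200,150,4)
E
```

```text
t: 5.82
ee_pos: [549.5, 170.8, 122.2]
orientation: [-1.138, 1.105, 0.492]
ft_force: [0.7, -0.6, -0.8]
width: 21.7
[549.5280414585106, 170.8146209604699, 122.2455635258386] [ 0.48327912  0.43476078  2.03235752 -0.84286649  0.5257103   0.0815123 ] [-1.13805952  1.10540879  0.49226302] [ 0.68338734 -0.57310194 -0.78905877] [ 0.2731833  -0.05791027 -0.14999469]
[ 0.42148321 -0.20190721 -0.88407318] [0.44139054 0.89729821 0.00550602]
```

View pics/s7.png

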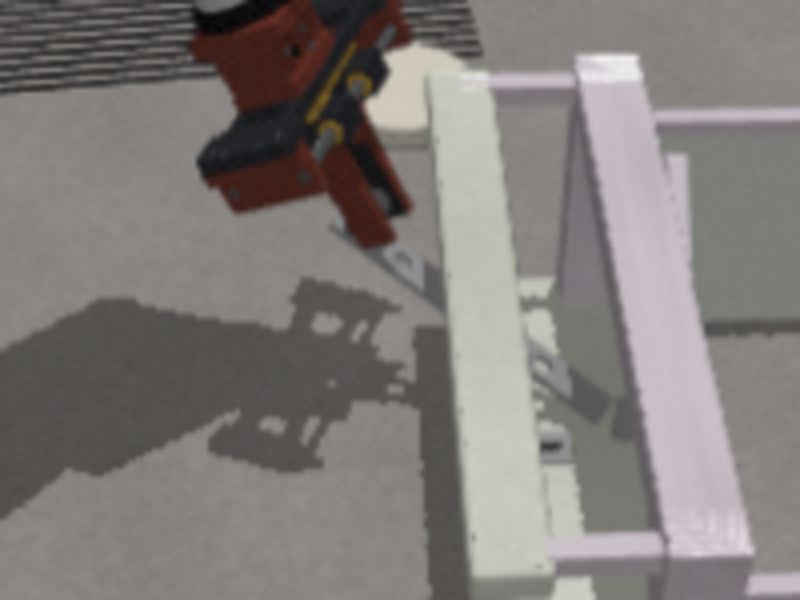

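```bash
cat > kin.py <<'E'
import numpy as np
from geo import Ro
D=[([624.984,.026,222.675],[-.019,.423,1.63,0,1.089],[0,1.5708,0]),
([551.82,169.05,124.68],[.60734,.5002,2.07821,-1.31,.6795],[-1.27264804,.99761946,.27125459]),
([549.53,170.81,122.25],[.48328,.43476,2.03236,-.84287,.52571],[-1.13805952,1.10540879,.49226302])]
from scipy.optimize import least_squares, brentq
def wc(p,rv,L):
    return np.array(p)-L*Ro.from_rotvec(rv).as_matrix()[:,0]
def res(v):
    a1,h,L2,L3,e,L=v;out=[]
    for p,q,rv in D:
        w=wc(p,rv,L);s=q[1]+q[2]
        out+=[a1+L2*np.sin(q[1])+L3*np.sin(s)+e*np.cos(s)-np.hypot(w[0],w[1]),h+L2*np.cos(q[1])+L3*np.cos(s)-e*np.sin(s)-w[2],(np.arctan2(w[1],w[0])-q[0])*500]
    out+=[e/50,a1/100]
    return out
v=least_squares(res,[0,400,400,400,0,284],x_scale=[10,100,100,100,10,100]).x
def ik(p,R):
    a1,h,L2,L3,e,L=v
    w=np.array(p)-L*R.as_matrix()[:,0];q1=np.arctan2(w[1],w[0]);r=np.hypot(w[0],w[1])-a1;z=w[2]-h
    d=np.hypot(r,z);Lf=np.hypot(L3,e);be=np.arctan2(e,L3)
    c=(d*d-L2**2-Lf**2)/(2*L2*Lf)
    if abs(c)>1:return None
    k=np.arccos(c);q2=np.arctan2(r,z)-np.arctan2(Lf*np.sin(k),L2+Lf*np.cos(k))
    q3=k-be;s=q2+q3
    f=np.array([np.sin(s)*np.cos(q1),np.sin(s)*np.sin(q1),np.cos(s)]) # forearm
    n=np.array([np.cos(s)*np.cos(q1),np.cos(s)*np.sin(q1),-np.sin(s)]) # increasing s
    t=np.cross(f,n);x=R.as_matrix()[:,0]
    q5=np.arccos(np.clip(f@x,-1,1));q4=np.arctan2(x@t,x@n)
    return np.round([q1,q2,q3,q4,q5],3)
if __name__=="__main__":
    print(np.round(v,1),np.round(res(v),2))
    for p,q,rv in D:print(q,ik(p,Ro.from_rotvec(rv)))
E
python3 kin.py
cat >> /dev/null <<'E'
E
python3 - <<'E'
from st import *; import kin
for al,lean in [(.2,45),(.2,33),(.2,28),(.2,25),(0,33),(0,28),(0,25)]:
    th,ph=final(al)
    for dyaw in (0,-25,25):
        R=toolR(ph+np.radians(dyaw),np.radians(lean));print(al,lean,dyaw,kin.ik(tcp(knob(th,ph,al)+[0,0,3],R),R))
E
```

```text
[ 31.4 318.1 514.8 467.6  69.2 286.9] [-0.09 -0.13  9.52 -0.3  -0.63 -2.01  0.38  0.76  3.48  1.38  0.31]
[-0.019, 0.423, 1.63, 0, 1.089] [0.    0.423 1.63  0.    1.089]
[0.60734, 0.5002, 2.07821, -1.31, 0.6795] [ 0.603  0.499  2.077 -1.311  0.678]
[0.48328, 0.43476, 2.03236, -0.84287, 0.52571] [ 0.49   0.436  2.033 -0.845  0.527]
0.2 45 0 [ 0.241  0.56   2.286 -2.628  0.516]
0.2 45 -25 [ 0.404  0.586  2.177 -1.779  0.628]
0.2 45 25 [0.021 0.559 2.29  2.692 0.513]
0.2 33 0 [ 0.205  0.489  2.199 -2.098  0.196]
0.2 33 -25 [ 0.326  0.519  2.12  -1.343  0.442]
0.2 33 25 [0.052 0.488 2.202 2.19  0.182]
0.2 28 0 [ 0.19   0.476  2.156 -1.292  0.145]
0.2 28 -25 [ 0.292  0.504  2.09  -1.067  0.41 ]
0.2 28 25 [0.065 0.475 2.158 1.298 0.127]
0.2 25 0 [ 0.182  0.472  2.128 -0.792  0.171]
0.2 25 -25 [ 0.273  0.498  2.07  -0.891  0.408]
0.2 25 25 [0.072 0.471 2.13  0.746 0.158]
0 33 0 [ 0.212  0.593  2.204 -2.424  0.271]
0 33 -25 [ 0.333  0.614  2.124 -1.541  0.436]
0 33 25 [0.058 0.592 2.209 2.563 0.26 ]
0 28 0 [ 0.197  0.573  2.164 -1.982  0.159]
0 28 -25 [ 0.299  0.595  2.097 -1.279  0.378]
0 28 25 [0.07  0.572 2.168 2.137 0.138]
0 25 0 [ 0.188  0.566  2.138 -1.423  0.129]
0 25 -25 [ 0.279  0.586  2.078 -1.09   0.36 ]
0 25 25 [0.077 0.565 2.141 1.471 0.102]
```

Run:
```python
from st import *; import kin,pickle
for al in (.15,.05,0):
    th,ph=final(al)
    for lean in (18,20,22,24,26):
        print(al,lean,[(d,*kin.ik(tcp(knob(th,ph,al)+[0,0,3],R),R)[3:]) for d in (10,0,-8,-16) for R in [toolR(ph+np.radians(d),np.radians(lean))]])
W=pickle.load(open("ims0.pkl","rb"))["wrist"];S=pickle.load(open("ims1.pkl","rb"))["scene"]
for px,z in [((193,100),202),((193,190),202),((293,30),180),((282,200),180),((293,30),202)]:print(px,z,np.round(onz(W,px,z),1))
crop(S,"pics/lamp.png",300,150,120,170,3.5)
```

```text
0.15 18 [(10, np.float64(-0.087), np.float64(0.266)), (0, np.float64(-0.3), np.float64(0.291)), (-8, np.float64(-0.422), np.float64(0.327)), (-16, np.float64(-0.499), np.float64(0.374))]
0.15 20 [(10, np.float64(-0.122), np.float64(0.213)), (0, np.float64(-0.403), np.float64(0.246)), (-8, np.float64(-0.541), np.float64(0.292)), (-16, np.float64(-0.614), np.float64(0.348))]
0.15 22 [(10, np.float64(-0.18), np.float64(0.16)), (0, np.float64(-0.552), np.float64(0.205)), (-8, np.float64(-0.692), np.float64(0.262)), (-16, np.float64(-0.748), np.float64(0.327))]
0.15 24 [(10, np.float64(-0.299), np.float64(0.108)), (0, np.float64(-0.772), np.float64(0.17)), (-8, np.float64(-0.88), np.float64(0.239)), (-16, np.float64(-0.899), np.float64(0.312))]
0.15 26 [(10, np.float64(-0.637), np.float64(0.059)), (0, np.float64(-1.087), np.float64(0.147)), (-8, np.float64(-1.102), np.float64(0.226)), (-16, np.float64(-1.062), np.float64(0.306))]
0.05 18 [(10, np.float64(-0.115), np.float64(0.217)), (0, np.float64(-0.365), np.float64(0.245)), (-8, np.float64(-0.495), np.float64(0.285)), (-16, np.float64(-
[... 1178 characters left out ...]
37), np.float64(0.087)), (0, np.float64(-0.834), np.float64(0.148)), (-8, np.float64(-0.921), np.float64(0.212)), (-16, np.float64(-0.925), np.float64(0.28))]
0 24 [(10, np.float64(-0.944), np.float64(0.043)), (0, np.float64(-1.208), np.float64(0.13)), (-8, np.float64(-1.173), np.float64(0.202)), (-16, np.float64(-1.107), np.float64(0.275))]
0 26 [(10, np.float64(-2.261), np.float64(0.05)), (0, np.float64(-1.633), np.float64(0.134)), (-8, np.float64(-1.435), np.float64(0.206)), (-16, np.float64(-1.29), np.float64(0.281))]
(193, 100) 202 [568.6  87.6 202. ]
(193, 190) 202 [565.3  48.7 202. ]
(293, 30) 180 [610.9 120.2 180. ]
(282, 200) 180 [603.6  40.7 180. ]
(293, 30) 202 [612.4 115.1 202. ]
```

View pics/lamp.png

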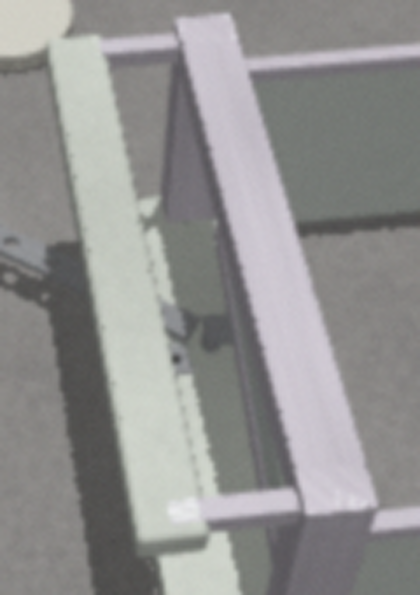

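```bash
cat > st2.py <<'E'
from go import *
import kin
P[:]=[617.15,61.5]
GO=3.0
def Gof(th,ph,al):
    n=np.array([-np.sin(al)*np.cos(ph),-np.sin(al)*np.sin(ph),np.cos(al)])
    return knob(th,ph,al)+GO*n
def state(g=(0.25,2.6)):
    p,R,o=cur();G=p-R.apply([19,0,0])
    s=fsolve(lambda v:Gof(*v)-G,(*g,.2));M=R.as_matrix()
    bang=np.arctan2(-M[1,0],-M[0,0]);lean=np.arccos(-M[2,0])
    return s,bang,lean
def pose(th,ph,al,bang,lean):
    R=toolR(bang,lean);return tcp(Gof(th,ph,al),R),R
def path(cfgs):
    p,R,o=cur()
    for c in cfgs:
        q,R2=pose(*c)
        print(np.round(R.inv().apply(q-p)/10,2).tolist(),np.round((R.inv()*R2).as_rotvec(degrees=True),1).tolist(),"->",np.round(q,1),kin.ik(q,R2))
        p,R=q,R2
def lin(n,th1,ph1,al1,bang1,lean1,g=(0.25,2.6)):
    s,b,l=state(g);k0=Gof(*s);k1=Gof(th1,ph1,al1);v=s;c=[]
    for f in np.linspace(0,1,n+1)[1:]:
        v=fsolve(lambda u:Gof(*u)-(k0+(k1-k0)*f),v);c.append((*v,b+(bang1-b)*f,l+(lean1-l)*f))
    return c
E
python3 - <<'E'
from st2 import *
s,b,l=state();print("th,ph,al",s[0],np.degrees(s[1]),s[2],"bang",np.degrees(b),"lean",np.degrees(l))
d=P-pivot(s[0]);u=np.array([np.cos(s[1]),np.sin(s[1])]);print("peg along",d@u)
th,ph=final(.2)
c=lin(12,th,ph,.2,ph-np.radians(4),np.radians(22));path(c)
for x in c:
    d=P-pivot(x[0]);u=np.array([np.cos(x[1]),np.sin(x[1])]);print(np.round([x[0],x[1],x[2],d@u, u[0]*d[1]-u[1]*d[0], 34+(d@u)*np.tan(x[2])-48],2))
E
```

```text
th,ph,al 0.14374898873158756 142.8975053998004 0.41964260058767155 bang 154.3682364768102 lean 27.880207614394358
peg along 50.10816066607256
[0.53, -0.25, -0.73] [-1.7, -0.6, 0.5] -> [550.1 162.3 118.5] [ 0.467  0.436  2.044 -0.846  0.499]
[0.52, -0.23, -0.75] [-1.1, -0.6, 0.5] -> [551.  153.7 114.9] [ 0.443  0.437  2.054 -0.843  0.471]
[0.51, -0.22, -0.76] [-1.1, -0.6, 0.5] -> [551.9 145.1 111.4] [ 0.418  0.438  2.062 -0.837  0.443]
[0.5, -0.21, -0.77] [-1.1, -0.6, 0.5] -> [552.8 136.5 107.9] [ 0.393  0.44   2.069 -0.828  0.417]
[0.49, -0.19, -0.78] [-1.2, -0.6, 0.5] -> [553.7 127.8 104.4] [ 0.368  0.442  2.076 -0.815  0.391]
[0.48, -0.18, -0.79] [-1.2, -0.5, 0.5] -> [554.6 119.2 100.8] [ 0.342  0.445  2.081 -0.798  0.367]
[0.47, -0.17, -0.79] [-1.2, -0.5, 0.5] -> [555.5 110.6  97.3] [ 0.316  0.449  2.085 -0.777  0.344]
[0.46, -0.16, -0.8] [-1.2, -0.5, 0.5] -> [556.4 101.9  93.8] [ 0.291  0.453  2.089 -0.749  0.322]
[0.45, -0.14, -0.81] [-1.2, -0.5, 0.5] -> [557.3  93.3  90.3] [ 0.265  0.458  2.091 -0.716  0.301]
[0.44, -0.13, -0.82] [-1.2, -0.5, 0.5] -> [558.2  84.6  86.7] [ 0.239  0.463  2.093 -0.675  0.283]
[0.43, -0.12, -0.83] [-1.2, -0.5, 0.5] -> [559.   75.9  83.2] [ 0.214  0.469  2.094 -0.627  0.266]
[0.42, -0.1, -0.83] [-1.2, -0.5, 0.5] -> [559.9  67.3  79.7] [ 0.188  0.475  2.093 -0.571  0.252]
[ 0.19  2.55  0.4  60.61 45.19 11.66]
[ 0.23  2.61  0.38 70.42 44.52 14.24]
[ 0.26  2.66  0.36 79.54 42.75 16.18]
[ 0.3   2.71  0.34 87.99 40.08 17.52]
[ 0.33  2.75  0.33 95.78 36.67 18.33]
[  0.35   2.79   0.31 102.91  32.63  18.65]
[  0.38   2.84   0.29 109.39  28.07  18.53]
[  0.4    2.88   0.27 115.24  23.08  18.02]
[  0.43   2.92   0.25 120.46  17.71  17.15]
[  0.45   2.96   0.24 125.04  12.04  15.97]
[  0.47   2.99   0.22 128.99   6.12  14.52]
[  0.48   3.03   0.2  132.31   0.    12.82]
```

```bash
cat >> st2.py <<'E'
def clear(p,R,yend=220):
    a,j,f=np.meshgrid(np.linspace(61,190,40),np.linspace(-89,89,30),np.linspace(-37.5,37.5,9))
    X=p+R.apply(np.c_[-19-a.ravel(),f.ravel(),j.ravel()])
    m=(X[:,2]>176)&(X[:,2]<206)&(X[:,1]<yend)
    X=X[m];return np.min(567+(X[:,1]-70)*.082-X[:,0]) if len(X) else 999
def show(c):
    path(c);print("clear",[int(clear(*pose(*x))) for x in c])
E
python3 - <<'E'
from st2 import *
p,R,o=cur();print("now",clear(p,R))
s,b,l=state()
A=lin(6,s[0],s[1],.24,np.radians(168),np.radians(26));show(A)
a=A[-1]
th,ph=final(.2)
k0=Gof(*a[:3]);k1=Gof(th,ph,.2);v=a[:3];c=[]
for f in np.linspace(0,1,11)[1:]:
    v=fsolve(lambda u:Gof(*u)-(k0+(k1-k0)*f),v);c.append((*v,np.radians(168+2*f),np.radians(26-1*f)))
show(c)
for x in c:
    d=P-pivot(x[0]);u=np.array([np.cos(x[1]),np.sin(x[1])]);print(np.round([x[0],np.degrees(x[1]),x[2],d@u, u[0]*d[1]-u[1]*d[0], 34+(d@u)*np.tan(x[2])-48],2))
E
```

```text
now 27.859344233002957
[0.38, 0.49, 0.08] [-2.6, -1.1, 0.3] -> [547.2 172.8 116.3] [ 0.487  0.441  2.045 -0.861  0.496]
[0.38, 0.49, 0.1] [-2.0, -1.0, 0.3] -> [545.2 174.7 110.7] [ 0.484  0.447  2.055 -0.874  0.466]
[0.39, 0.49, 0.1] [-2.0, -1.0, 0.3] -> [543.2 176.6 105. ] [ 0.48   0.453  2.065 -0.889  0.436]
[0.39, 0.48, 0.11] [-2.0, -1.0, 0.3] -> [541.2 178.5  99.4] [ 0.475  0.46   2.074 -0.904  0.406]
[0.39, 0.48, 0.12] [-2.0, -1.0, 0.3] -> [539.1 180.4  93.7] [ 0.471  0.468  2.083 -0.919  0.376]
[0.4, 0.47, 0.13] [-2.0, -1.0, 0.3] -> [537.1 182.3  88.1] [ 0.466  0.475  2.091 -0.935  0.348]
clear [17, 20, 25, 28, 32, 36]
[2.66, 2.39, -0.46] [-12.9, -6.2, 2.0] -> [539.4 170.8  87.3] [ 0.44   0.474  2.097 -0.939  0.332]
[0.28, -0.39, -1.08] [-0.2, -0.1, 0.1] -> [541.8 159.2  86.5] [ 0.414  0.473  2.103 -0.941  0.317]
[0.27, -0.38, -1.08] [-0.2, -0.1, 0.1] -> [544.2 147.7  85.7] [ 0.388  0.472  2.108 -0.942  0.301]
[0.27, -0.38, -1.08] [-0.2, -0.1, 0.1] -> [546.6 136.2  84.9] [ 0.361  0.471  2.112 -0.94   0.286]
[0.27, -0.38, -1.08] [-0.2, -0.1, 0.1] -> [548.9 124.7  84.1] [ 0.334  
[... 305 characters left out ...]
.121 -0.902  0.23 ]
[0.26, -0.37, -1.09] [-0.2, -0.1, 0.1] -> [558.4  78.7  80.9] [ 0.225  0.474  2.122 -0.883  0.217]
[0.26, -0.36, -1.09] [-0.2, -0.1, 0.1] -> [560.8  67.2  80.1] [ 0.197  0.475  2.122 -0.857  0.204]
clear [32, 27, 23, 18, 16, 12, 9, 6, 4, 1]
[  0.19 146.58   0.24  61.9   45.34   0.88]
[  0.24 150.01   0.23  72.97  44.4    3.24]
[  0.28 153.27   0.23  83.28  42.02   5.32]
[  0.32 156.38   0.22  92.81  38.42   7.14]
[  0.35 159.39   0.22 101.54  33.8    8.7 ]
[  0.38 162.33   0.22 109.44  28.31  10.01]
[  0.41 165.21   0.21 116.49  22.07  11.07]
[  0.44 168.06   0.21 122.67  15.21  11.88]
[  0.46 170.9    0.2  127.95   7.82  12.47]
[  0.48 173.74   0.2  132.31   0.    12.82]
```

Run:
```python
from st2 import *
for al in (.14,.05,0):
    th,ph=final(al)
    for lean in (22,24,25,26,28):
        print(al,lean,[(B,int(clear(*pose(th,ph,al,np.radians(B),np.radians(lean)))),*kin.ik(*pose(th,ph,al,np.radians(B),np.radians(lean)))[3:].tolist()) for B in (168,171,174,178)])
```

```text
0.14 22 [(168, 1, -0.672, 0.24), (171, 5, -0.621, 0.218), (174, 10, -0.552, 0.198), (178, 8, -0.427, 0.176)]
0.14 24 [(168, 4, -0.877, 0.214), (171, 9, -0.84, 0.188), (174, 13, -0.78, 0.163), (178, 11, -0.649, 0.133)]
0.14 25 [(168, 6, -0.997, 0.205), (171, 10, -0.976, 0.177), (174, 15, -0.933, 0.149), (178, 13, -0.82, 0.115)]
0.14 26 [(168, 7, -1.127, 0.199), (171, 12, -1.127, 0.17), (174, 17, -1.112, 0.14), (178, 14, -1.045, 0.102)]
0.14 28 [(168, 10, -1.401, 0.199), (171, 15, -1.455, 0.168), (174, 20, -1.516, 0.137), (178, 18, -1.619, 0.096)]
0.05 22 [(168, 11, -0.81, 0.206), (171, 15, -0.768, 0.183), (174, 20, -0.704, 0.161), (178, 18, -0.572, 0.135)]
0.05 24 [(168, 14, -1.066, 0.188), (171, 19, -1.056, 0.161), (174, 24, -1.029, 0.135), (178, 22, -0.94, 0.1)]
0.05 25 [(168, 16, -1.209, 0.185), (171, 21, -1.226, 0.156), (174, 26, -1.234, 0.128), (178, 24, -1.216, 0.091)]
0.05 26 [(168, 18, -1.356, 0.185), (171, 23, -1.402, 0.156), (174, 28, -1.452, 0.127), (178, 25, -1.53, 0.089)]
0.05 28 [(168, 22, -1.636, 0.198), (171, 27, -1.734, 0.17), (174, 31, -1.853, 0.144), (178, 29, -2.069, 0.11)]
0 22 [(168, 15, -0.905, 0.19), (171, 20, -0.873, 0.166), (174, 25, -0.819, 0.143), (178, 23, -0.693, 0.115)]
0 24 [(168, 19, -1.19, 0.178), (171, 24, -1.204, 0.151), (174, 29, -1.208, 0.124), (178, 27, -1.18, 0.088)]
0 25 [(168, 22, -1.343, 0.178), (171, 26, -1.387, 0.15), (174, 31, -1.434, 0.122), (178, 29, -1.505, 0.085)]
0 26 [(168, 25, -1.493, 0.182), (171, 30, -1.567, 0.154), (174, 35, -1.655, 0.127), (178, 32, -1.817, 0.092)]
0 28 [(168, 29, -1.763, 0.201), (171, 34, -1.878, 0.177), (174, 39, -2.016, 0.153), (178, 37, -2.253, 0.126)]
```

```bash
python3 -m crank '[[[0.4,0.5,0.1],[-2.5,-1.1,0.3],1.5],[[0.4,0.5,0.1],[-2,-1,0.3],1.5],[[0.4,0.5,0.1],[-2,-1,0.3],1.5],[[0.4,0.5,0.1],[-2,-1,0.3],1.5],[[0.4,0.5,0.1],[-2,-1,0.3],1.5]]'
python3 -m crank '[[[0.4,0.5,0.1],[-2,-1,0.3],1.5],[[0,0,0],[0,0,0],1.5]]'
python3 - <<'E'
from st2 import *
p,R,o=cur();print(p,np.round(o["qpos"],3),o["ft_force"],o["moment"],"clear",clear(p,R))
s,b,l=state();print("th,ph,al",s[0],np.degrees(s[1]),s[2],"bang",np.degrees(b),"lean",np.degrees(l))
th,ph=final(.16)
c=lin(11,th,ph,.16,np.radians(173),np.radians(25));show(c)
for x in c:
    d=P-pivot(x[0]);u=np.array([np.cos(x[1]),np.sin(x[1])]);print(np.round([x[0],np.degrees(x[1]),x[2],d@u, u[0]*d[1]-u[1]*d[0], 34+(d@u)*np.tan(x[2])-48],2))
W=get_image("side");crop(W,"pics/s8.png",220,150,200,150,4)
E
```

```text
t: 6.5
ee_pos: [538.3, 180.7, 92.5]
orientation: [-1.252, 1.013, 0.674]
ft_force: [0.3, -2.6, -0.9]
width: 21.5
t: 6.75
ee_pos: [535.8, 182.2, 86.6]
orientation: [-1.271, 0.995, 0.707]
ft_force: [-0.2, -0.0, -1.6]
width: 21.6
[535.78369767 182.20635276  86.61795519] [ 0.455  0.472  2.095 -0.935  0.342 -0.049] [-0.16104845 -0.01585916 -1.5923592 ] [ 0.23464712  0.03867714 -0.11433799] clear 38.8474079456804
th,ph,al 0.14099192864593987 143.0592145339286 0.23250193985385026 bang 168.0362279769224 lean 25.989996618171165
[0.31, -0.33, -0.97] [-0.6, -0.2, 0.1] -> [538.  171.8  85.3] [ 0.443  0.477  2.1   -0.954  0.327]
[0.3, -0.32, -0.97] [-0.4, -0.2, 0.1] -> [540.1 161.4  84. ] [ 0.418  0.477  2.106 -0.961  0.31 ]
[0.3, -0.31, -0.98] [-0.4, -0.2, 0.1] -> [542.3 151.   82.7] [ 0.393  0.477  2.112 -0.966  0.292]
[0.29, -0.31, -0.98] [-0.4, -0.2, 0.1] -> [544.5 140.6  81.4] [ 0.367  0.478  2.116 -0.97   0.275]
[0.29, -0.3, -0.98] [-0.4, -0.2, 0.1] -> [546.6 130.2  80.1] [ 0.342  0.479  2.12  -0.972  0.258]
[0.29, -0.29, -0.99] [-0.4, -0.2, 0.1] -> [548.8 119.9  78.7] [ 0.316  0.48   2.124 
[... 419 characters left out ...]
26, -1.0] [-0.4, -0.2, 0.1] -> [559.6  67.9  72.2] [ 0.186  0.491  2.129 -0.898  0.165]
clear [34, 31, 28, 26, 22, 19, 18, 16, 15, 12, 11]
[ 1.9000e-01  1.4643e+02  2.3000e-01  6.0630e+01  4.5000e+01 -7.0000e-02]
[  0.23 149.57   0.22  70.92  44.41   1.8 ]
[  0.27 152.55   0.21  80.57  42.56   3.39]
[  0.3  155.4    0.21  89.58  39.65   4.71]
[  0.33 158.15   0.2   97.92  35.83   5.78]
[  0.37 160.82   0.19 105.59  31.25   6.61]
[  0.39 163.43   0.19 112.57  25.99   7.2 ]
[  0.42 166.     0.18 118.84  20.16   7.58]
[  0.44 168.54   0.17 124.39  13.84   7.75]
[4.7000e-01 1.7106e+02 1.7000e-01 1.2921e+02 7.0900e+00 7.7200e+00]
[4.9000e-01 1.7358e+02 1.6000e-01 1.3328e+02 0.0000e+00 7.5100e+00]
```

View pics/s8.png

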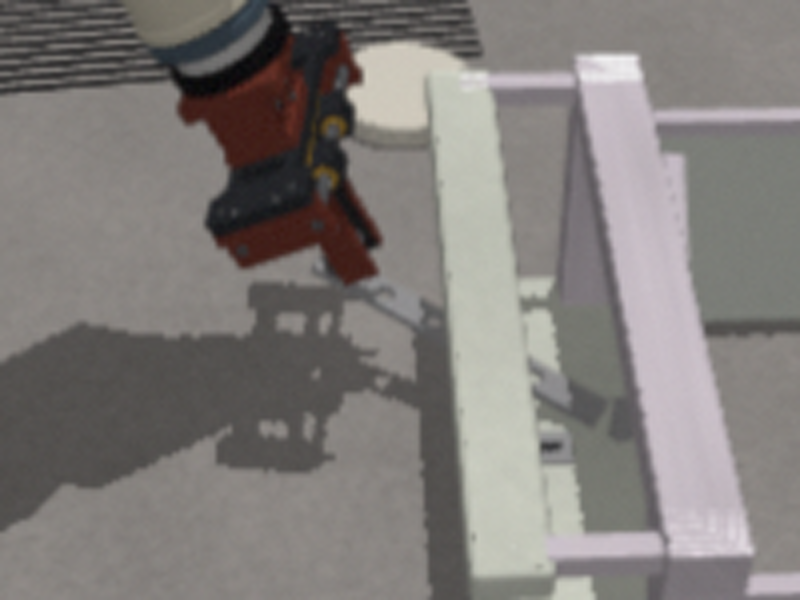

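```bash
python3 -m crank '[[[0.3,-0.3,-0.95],[-0.5,-0.2,0.1],1.5],[[0.3,-0.3,-0.95],[-0.4,-0.2,0.1],1.5],[[0.3,-0.3,-0.95],[-0.4,-0.2,0.1],1.5],[[0.3,-0.3,-1],[-0.4,-0.2,0.1],1.5],[[0.3,-0.3,-1],[-0.4,-0.2,0.1],1.5]]'
cat > rep.py <<'E'
from st2 import *
import sys
p,R,o=cur();print(np.round(p,1),"q",np.round(o["qpos"],3),"F",np.round(o["ft_force"],1),"M",np.round(o["moment"],2),"w",round(o["width"],1),"clear",round(clear(p,R),1))
s,b,l=state();print("th,ph,al",s[0],np.degrees(s[1]),s[2],"bang",np.degrees(b),"lean",np.degrees(l))
h=hole(*s);e=P-h;u=np.array([np.cos(s[1]),np.sin(s[1])]);print("peg-hole along(out)",e@u,"across",u[0]*e[1]-u[1]*e[0],"under-top",34+135*np.sin(s[2])-48)
E
python3 - <<'E'
import rep
from st2 import *
th,ph=final(.16)
c=lin(6,th,ph,.16,np.radians(173),np.radians(25),(.33,2.75));show(c)
E
```

```text
t: 7.42
ee_pos: [546.6, 129.9, 80.1]
orientation: [-1.291, 0.978, 0.744]
ft_force: [-0.0, 1.0, -0.5]
width: 21.2
[546.6 129.9  80.1] q [ 0.325  0.472  2.123 -0.954  0.253 -0.178] F [-0.   1.  -0.5] M [0.54 0.08 0.28] w 21.2 clear 22.2
th,ph,al 0.33564036927158275 158.24099762305175 0.1995347901715229 bang 170.30380125689595 lean 25.539653157316227
peg-hole along(out) -34.19820105211457 across 35.68171750609848 under-top 12.758805315702439
[0.29, -0.29, -0.98] [-0.5, -0.2, 0.1] -> [548.8 119.6  78.8] [ 0.315  0.48   2.124 -0.971  0.241]
[0.28, -0.29, -0.99] [-0.4, -0.2, 0.1] -> [551.  109.2  77.5] [ 0.29   0.481  2.126 -0.967  0.225]
[0.28, -0.28, -0.99] [-0.4, -0.2, 0.1] -> [553.1  98.9  76.1] [ 0.264  0.483  2.128 -0.958  0.209]
[0.27, -0.27, -0.99] [-0.4, -0.2, 0.1] -> [555.3  88.6  74.8] [ 0.238  0.486  2.129 -0.945  0.194]
[0.27, -0.27, -0.99] [-0.4, -0.2, 0.1] -> [557.5  78.2  73.5] [ 0.212  0.488  2.13  -0.925  0.179]
[0.27, -0.26, -1.0] [-0.4, -0.2, 0.1] -> [559.6  67.9  72.2] [ 0.186  0.491  2.129 -0.898  0.165]
clear [19, 18, 16, 15, 12, 11]
```

Tracking is good; continue, stopping short of the last row to look.

```bash
python3 -m crank '[[[0.3,-0.3,-1],[-0.5,-0.2,0.1],1.5],[[0.3,-0.3,-1],[-0.4,-0.2,0.1],1.5],[[0.3,-0.25,-1],[-0.4,-0.2,0.1],1.5],[[0.25,-0.25,-1],[-0.4,-0.2,0.1],1.5],[[0.25,-0.25,-1],[-0.4,-0.2,0.1],1.5]]'
python3 -m crank '[[[0,0,0],[0,0,0],1.5]]'
python3 - <<'E'
import rep
from st2 import *
th,ph=final(.16)
c=lin(2,th,ph,.16,np.radians(173),np.radians(25),(.45,2.98));show(c)
for n in ("wrist","side","scene"):
    W=get_image(n)
    if n=="wrist":crop(W,"pics/w9.png",0,0,640,480,1)
    elif n=="side":crop(W,"pics/s9.png",220,150,200,150,4)
    else:crop(W,"pics/c9.png",240,150,200,150,4)
E
```

```text
t: 8.05
ee_pos: [557.0, 77.9, 73.3]
orientation: [-1.312, 0.96, 0.782]
ft_force: [1.1, 1.1, -0.7]
width: 21.1
t: 8.18
ee_pos: [556.9, 77.5, 73.2]
orientation: [-1.31, 0.961, 0.781]
ft_force: [0.8, 1.1, -0.1]
width: 20.8
[556.9  77.5  73.2] q [ 0.191  0.48   2.134 -0.888  0.173 -0.395] F [ 0.8  1.1 -0.1] M [ 0.38 -0.12  0.21] w 20.8 clear 13.1
th,ph,al 0.4648580863711827 171.32886564572289 0.16518737647782922 bang 172.52260223293757 lean 25.043665176277422
peg-hole along(out) -4.244436796047989 across 6.586957102182675 under-top 8.199016559911101
[0.13, -0.16, -0.46] [-0.3, -0.1, 0.0] -> [558.3  72.7  72.7] [ 0.198  0.49   2.13  -0.913  0.171]
[0.13, -0.15, -0.46] [-0.2, -0.1, 0.0] -> [559.6  67.9  72.2] [ 0.186  0.491  2.129 -0.898  0.165]
clear [11, 11]
```

View pics/w9.png

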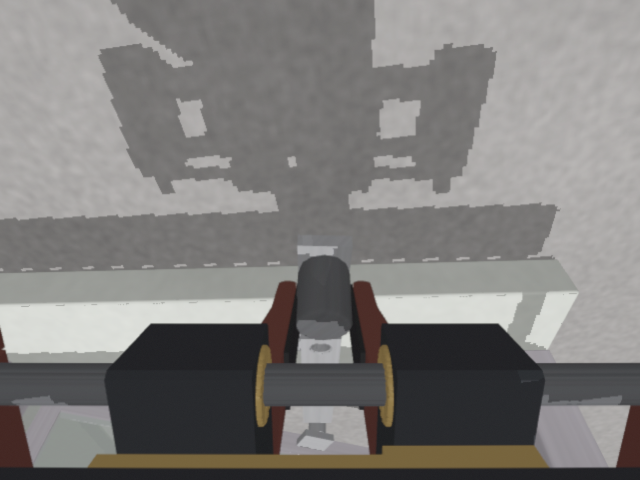

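View pics/s9.png

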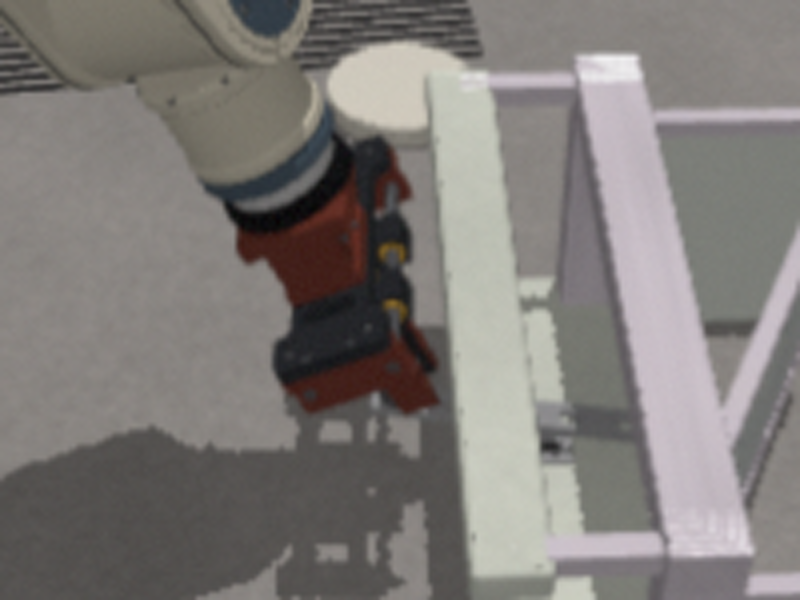

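View pics/c9.png

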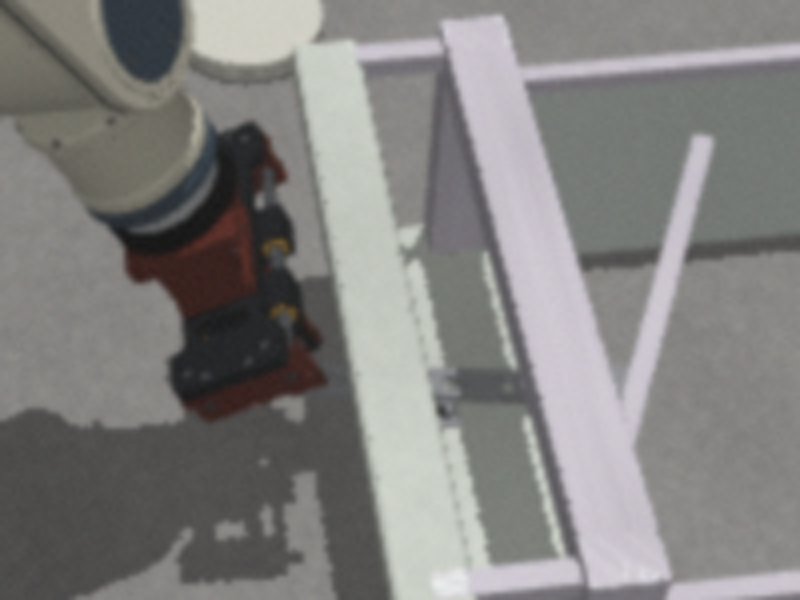

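```bash
python3 -m crank '[[[0.15,-0.15,-0.45],[-0.2,-0.1,0],1.5],[[0.15,-0.15,-0.45],[-0.2,-0.1,0],1.5],[[0,0,0],[0,0,0],1.5]]'
python3 - <<'E'
import rep
from st2 import *
import pickle
ims={n:get_image(n) for n in ("wrist","side","scene")};pickle.dump(ims,open("ims3.pkl","wb"))
crop(ims["wrist"],"pics/w10.png",270,230,110,220,3.5)
crop(ims["side"],"pics/s10.png",335,225,70,60,11)
crop(ims["scene"],"pics/c10.png",330,220,70,60,11)
E
```

```text
t: 8.7
ee_pos: [559.7, 68.8, 71.8]
orientation: [-1.315, 0.956, 0.788]
ft_force: [1.3, 1.4, -0.6]
width: 21.3
[559.7  68.8  71.8] q [ 0.167  0.484  2.133 -0.867  0.158 -0.445] F [ 1.3  1.4 -0.6] M [ 0.41 -0.17  0.36] w 21.3 clear 11.9
th,ph,al 0.48724675781311855 173.31891921841455 0.1578747289298373 bang 173.08232953296834 lean 25.046418514130323
peg-hole along(out) -0.012526495018331137 across 0.597962405156471 under-top 7.224662578863068
```

View pics/w10.png

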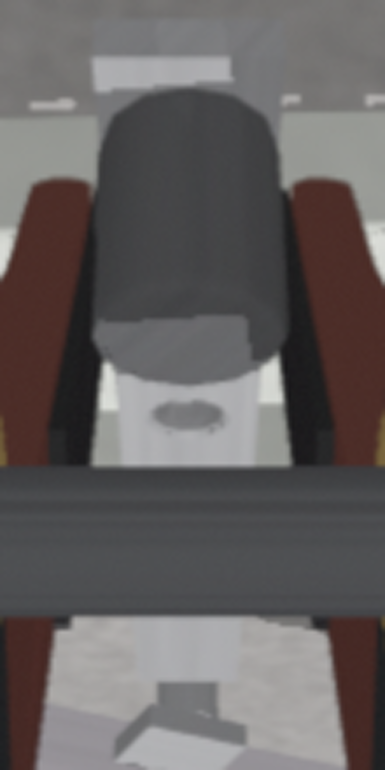

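View pics/s10.png

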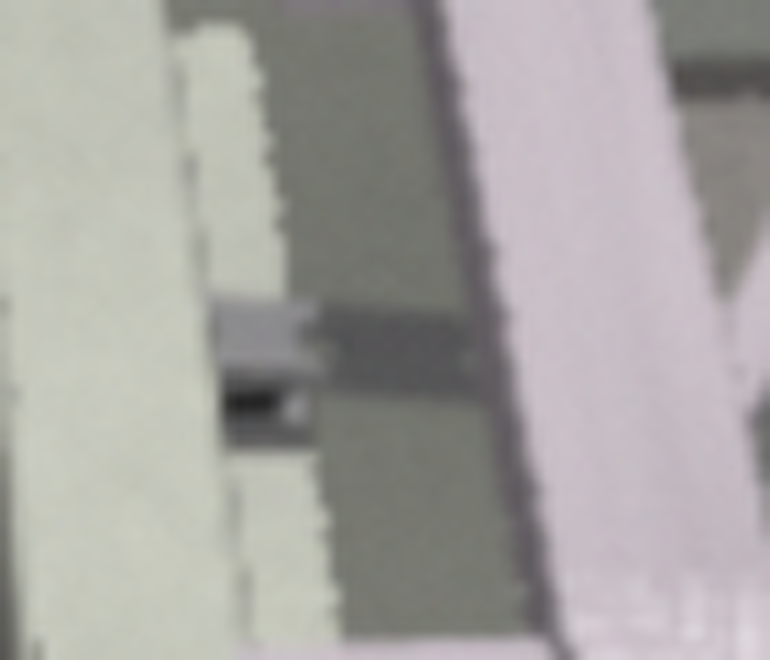

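View pics/c10.png

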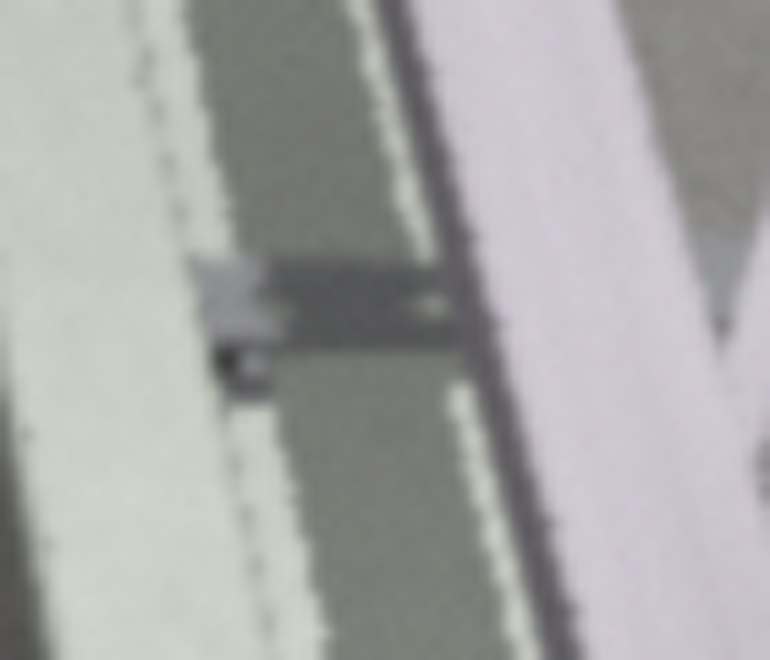

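Run:
```python
from st2 import *
import pickle;ims=pickle.load(open("ims3.pkl","rb"))
s,b,l=state();th,ph,al=s
def hp(r,dz=3,side=0):
    u=np.array([np.cos(ph),np.sin(ph)]);n=np.array([-u[1],u[0]])
    xy=pivot(th)+u*(r*np.cos(al)-dz*np.sin(al))+n*side
    return np.array([*xy,37+r*np.sin(al)+dz*np.cos(al)])
f=lambda p,o,s:(p[0]/s+o[0]-.5+.5/s,p[1]/s+o[1]-.5+.5/s)
W,S,C_=ims["wrist"],ims["side"],ims["scene"]
print("pred171",hp(171),proj(W,hp(171)),"meas",f((188,415),(270,230),3.5),onz(W,f((188,415),(270,230),3.5),hp(171)[2]))
print("end", hp(215), "W", proj(W,hp(215,3,11)),proj(W,hp(215,3,-11)))
print("knobtop",proj(W,hp(205,31)))
print("inner end",proj(W,hp(15,3)))
for r in (63,99,135):
    for n,I,o in (("side",S,(335,225)),("scene",C_,(330,220))):
        q=proj(I,hp(r));print(r,n,((q-np.array(o))*11+5).round())
for r in (99,135):
  for sd in (11,-11):
    for n,I,o in (("side",S,(335,225)),("scene",C_,(330,220))):
        q=proj(I,hp(r,3 if sd>0 else 3,sd));print(r,sd,n,((q-np.array(o))*11+5).round())
print("peg top side",(proj(S,[*P,48])-np.array((335,225)))*11+5,"scene",(proj(C_,[*P,48])-np.array((330,220)))*11+5)
```

```text
pred171 [582.224877    66.38768044  66.86371992] [322.71808352 327.19831619] meas (323.3571428571429, 348.2142857142857) [599.21609324  64.57234897  66.86371992]
end [539.07180734  71.4768537   73.78563398] W [294.3838803  272.87412882] [349.23399281 272.59393446]
knobtop [321.94855976 348.80741296]
inner end [324.38254782 426.17541491]
63 side [497. 340.]
63 scene [448. 289.]
99 side [338. 325.]
99 scene [294. 287.]
135 side [178. 309.]
135 scene [138. 285.]
99 11 side [343. 361.]
99 11 scene [302. 326.]
99 -11 side [333. 290.]
99 -11 scene [286. 248.]
135 11 side [181. 345.]
135 11 scene [145. 324.]
135 -11 side [174. 274.]
135 -11 scene [131. 246.]
peg top side [173.55655005 354.08520343] scene [134.05116131 323.50668706]
```

```bash
cat > fit.py <<'E'
from st2 import *
from scipy.optimize import least_squares
def bp(v,r,dz=3,side=0):
    th,ph,al=v;u=np.array([np.cos(ph),np.sin(ph)]);n=np.array([-u[1],u[0]])
    xy=pivot(th)+u*(r*np.cos(al)-dz*np.sin(al))+n*side
    return np.array([*xy,37+r*np.sin(al)+dz*np.cos(al)])
def fit(obs,v0):
    # obs: (im,pixel,r,dz,weight)
    def res(v):
        return np.concatenate([(proj(I,bp(v,r,dz))-np.array(px))*w for I,px,r,dz,w in obs])
    s=least_squares(res,v0);return s.x,s.fun.reshape(-1,2)
def rel(v):
    h=bp(v,135,0)[:2];e=P-h;u=np.array([np.cos(v[1]),np.sin(v[1])]);return "peg-hole along(out) %.1f across(+ = peg on left of bar) %.1f  under-top %.1f"%(e@u,u[0]*e[1]-u[1]*e[0],34+135*np.sin(v[2])-48)
ff=lambda p,o,s:(p[0]/s+o[0]-.5+.5/s,p[1]/s+o[1]-.5+.5/s)
E
python3 - <<'E'
from fit import *
import pickle;ims=pickle.load(open("ims3.pkl","rb"));W,S,C_=ims["wrist"],ims["side"],ims["scene"]
w=lambda p:ff(p,(270,230),3.5)
base=[(W,w((190,345)),205,31,1)]
for r in (171,135):
    o=base+[(W,w((188,412)),r,3,1)]
    v,e=fit(o,[.48,3.03,.12]);print(r,v[0],np.degrees(v[1]),v[2],e.round(1).tolist(),rel(v))
    o+=[(S,ff((325,352),(335,225),11),99,3,2),(C_,ff((432,302),(330,220),11),63,3,2)]
    v,e=fit(o,[.48,3.03,.12]);print(r,v[0],np.degrees(v[1]),v[2],e.round(1).tolist(),rel(v),bp(v,205,17))
p,R,o=cur();print("G",p-R.apply([19,0,0]))
E
```

```text
171 0.9342163557642554 158.67155662889851 -0.1446621726886846 [[5.5, 5.3], [-7.8, -8.1]] peg-hole along(out) 79.8 across(+ = peg on left of bar) 6.2  under-top -33.5
171 0.5104520109321841 172.59665225019558 0.1297008504261926 [[-0.2, 12.8], [-0.0, -23.1], [5.6, -3.0], [6.2, -1.2]] peg-hole along(out) 3.8 across(+ = peg on left of bar) 0.7  under-top 3.5 [554.35421333  70.33553884  80.37140056]
135 0.4546272783339923 173.73361587065116 0.137350447184978 [[-0.8, -0.4], [1.7, 1.0]] peg-hole along(out) -6.6 across(+ = peg on left of bar) 1.8  under-top 4.5
135 0.4764739358285322 173.33682147206338 0.1222260946626967 [[-0.8, -1.3], [0.8, 2.0], [0.1, -3.2], [0.8, -1.5]] peg-hole along(out) -2.7 across(+ = peg on left of bar) 1.3  under-top 2.5 [547.64907249  70.92251541  78.8671836 ]
G [551.53529295  70.00699678  89.00079245]
```

Run:
```python
from fit import *
import pickle;ims=pickle.load(open("ims3.pkl","rb"));W=ims["wrist"]
a=W["pixels"][330:365,295:350,::-1];a=cv2.resize(a,None,fx=14,fy=14,interpolation=cv2.INTER_CUBIC);cv2.imwrite("pics/z10.png",cv2.convertScaleAbs(a,alpha=1.3))
v=[.4764739,np.radians(173.3368),.12222]
for r in (171,135,99,63):print(r,((proj(W,bp(v,r))-np.array([295,330]))*14+7).round())
print("peg",((proj(W,[*P,48])-np.array([295,330]))*14+7).round(),"rod top row ~363")
```

```text
171 [ 409. -221.]
135 [415. 278.]
99 [421. 671.]
63 [425. 988.]
peg [384. 140.] rod top row ~363
```

View pics/z10.png

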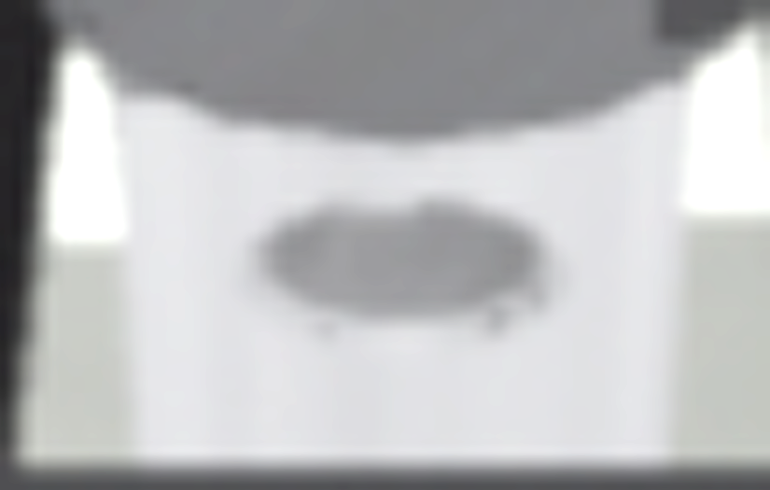

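Run:
```python
from fit import *
import pickle;ims=pickle.load(open("ims3.pkl","rb"));W=ims["wrist"]
px=(295+(400-7)/14,330+(262-7)/14)
for z in (54,56.4,58,60):print(z,onz(W,px,z))
c,d=ray(W,px);print(c,d)
```

```text
54 [617.23079152  62.15028602  54.        ]
56.4 [613.86636008  62.57506871  56.4       ]
58 [611.62340579  62.85825717  58.        ]
60 [608.81971292  63.21224275  60.        ]
[428.27627929  86.00709758 188.78973702] [ 0.80982897 -0.1022465  -0.57768736]
```

```bash
cat > sh.py <<'E'
from go import *
import sys
p,R,o=cur();print(np.round(R.inv().apply(np.array(eval(sys.argv[1]),float))/10,2).tolist())
E
python3 sh.py '[2.5,-1.5,-4]'; python3 sh.py '[1,0,0]';python3 sh.py '[0,1,0]';python3 sh.py '[0,0,-1]'
```

```text
[0.48, -0.07, -0.12]
[0.04, -0.09, 0.01]
[-0.01, 0.01, 0.1]
[0.09, 0.04, -0.0]
```

```bash
python3 -m crank '[[[0.24,-0.04,-0.06],[0,0,0],1.5],[[0.24,-0.04,-0.06],[0,0,0],1.5],[[0,0,0],[0,0,0],1.5],[[0,0,0],[0,0,0],1.5]]'
python3 - <<'E'
import rep
from fit import *
import pickle
ims={n:get_image(n) for n in ("wrist","side","scene")};pickle.dump(ims,open("ims4.pkl","wb"))
crop(ims["wrist"],"pics/w11.png",290,230,70,140,4)
crop(ims["side"],"pics/s11.png",335,225,70,60,11)
crop(ims["scene"],"pics/c11.png",330,220,70,60,11)
E
```

```text
t: 9.35
ee_pos: [561.9, 67.4, 67.6]
orientation: [-1.315, 0.956, 0.788]
ft_force: [-0.2, 0.0, -0.5]
width: 21.4
[561.9  67.4  67.6] q [ 0.163  0.495  2.13  -0.895  0.153 -0.42 ] F [-0.2  0.  -0.5] M [ 0.05 -0.05  0.02] w 21.4 clear 10.8
th,ph,al 0.5056521126211854 173.26833020747864 0.13720607161649634 bang 173.03155830950493 lean 25.017222955292873
peg-hole along(out) 3.0372665906487315 across -0.5919979898810208 under-top 4.464757438651731
```

View pics/w11.png

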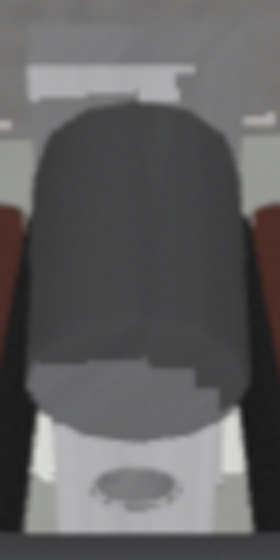

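View pics/s11.png

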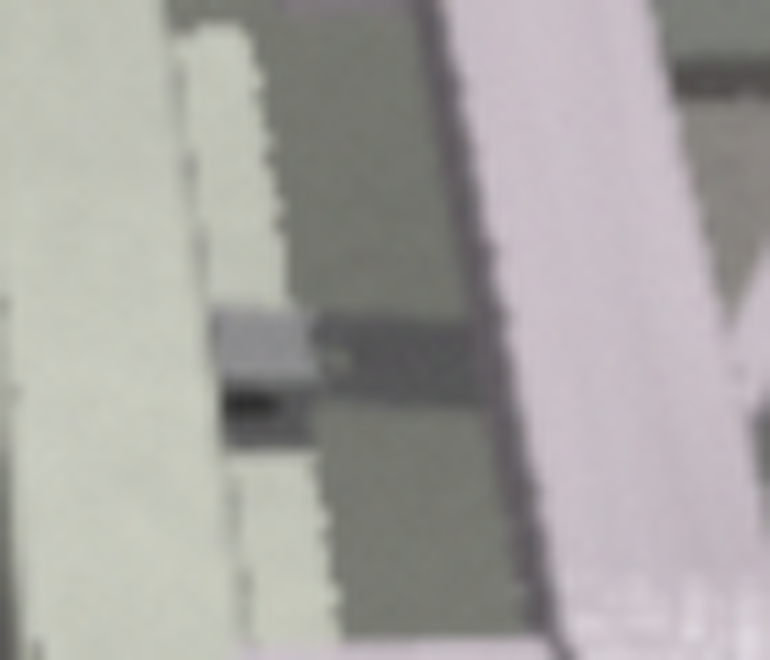

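Run:
```python
from fit import *
import pickle;ims=pickle.load(open("ims4.pkl","rb"));W,S,C_=ims["wrist"],ims["side"],ims["scene"]
w=lambda p:ff(p,(290,230),4)
o=[(W,w((138,383)),205,31,1),(W,w((137,486)),135,3,1)]
v,e=fit(o,[.48,3.03,.12]);print(v[0],np.degrees(v[1]),v[2],e.round(1).tolist(),rel(v))
o+=[(S,ff((341,357),(335,225),11),99,3,1)]
v,e=fit(o,[.48,3.03,.12]);print(v[0],np.degrees(v[1]),v[2],e.round(1).tolist(),rel(v),bp(v,205,17))
px=w((137,486))
for z in (52,54,56):print(z,onz(W,px,z))
```

```text
0.49499444435204665 173.21473856582287 0.09857376112983131 [[-0.3, -0.2], [0.6, 0.4]] peg-hole along(out) 0.4 across(+ = peg on left of bar) 0.3  under-top -0.7
0.49871164486589925 173.13879358594446 0.0960054735666097 [[-0.3, -0.3], [0.5, 0.6], [0.1, -1.0]] peg-hole along(out) 1.1 across(+ = peg on left of bar) 0.2  under-top -1.1 [550.69510676  69.71268029  73.57261758]
52 [619.28240962  61.19798034  52.        ]
54 [616.43980435  61.55111232  54.        ]
56 [613.59719909  61.9042443   56.        ]
```

```bash
python3 -m crank '[[[0.17,0.1,0],[0,0,0],1.5],[[0.17,0.1,0],[0,0,0],1.5],[[0,0,0],[0,0,0],1.5]]'; python3 rep.py
python3 -m crank '[[[0.17,0.1,0],[0,0,0],1.5],[[0.17,0.1,0],[0,0,0],1.5],[[0,0,0],[0,0,0],1.5]]'; python3 rep.py
```

```text
t: 9.88
ee_pos: [561.5, 67.6, 63.5]
orientation: [-1.315, 0.956, 0.788]
ft_force: [-0.2, 0.1, -0.0]
width: 21.1
[561.5  67.6  63.5] q [ 0.164  0.503  2.131 -0.947  0.147 -0.367] F [-0.2  0.1 -0. ] M [ 0.06 -0.02 -0.01] w 21.1 clear 14.1
th,ph,al 0.5080807437289305 173.18648818432337 0.11682936783443952 bang 173.0567882367729 lean 25.007861523013993
peg-hole along(out) 3.1445751538256204 across -0.5732848523909456 under-top 1.7361102784750813
t: 10.25
ee_pos: [561.2, 67.6, 59.7]
orientation: [-1.315, 0.956, 0.788]
ft_force: [-1.0, -0.8, 0.4]
width: 21.3
[561.2  67.6  59.7] q [ 0.164  0.512  2.132 -1.003  0.141 -0.31 ] F [-1.  -0.8  0.4] M [ 0.02 -0.04 -0.03] w 21.3 clear 15.8
th,ph,al 0.5108610567749043 173.11536115427296 0.0976592657584509 bang 173.07357184010334 lean 25.017911240024752
peg-hole along(out) 3.3888579143737427 across -0.6058733062488244 under-top -0.8369458306514872
```

Run:
```python
from fit import *
import pickle
ims={n:get_image(n) for n in ("wrist","side","scene")};pickle.dump(ims,open("ims5.pkl","wb"))
crop(ims["wrist"],"pics/w12.png",290,230,70,140,4)
crop(ims["side"],"pics/s12.png",335,225,70,60,11)
```

```text
(no output)
```

View pics/w12.png

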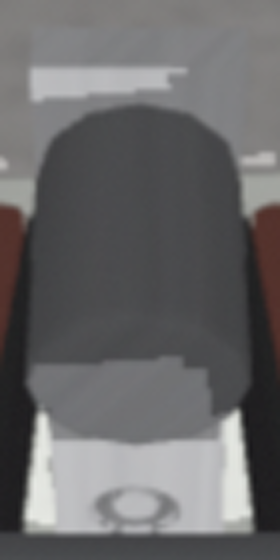

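View pics/s12.png

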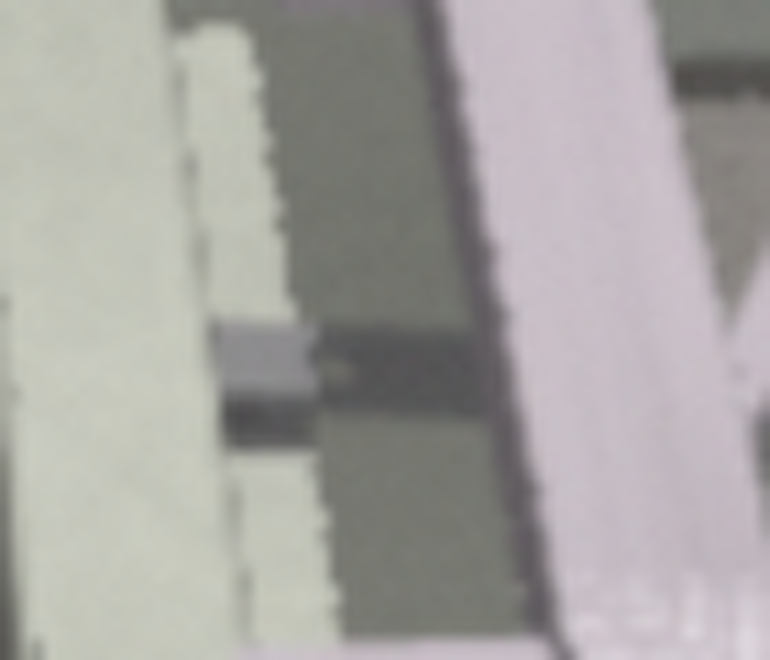

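```bash
python3 -m crank '[[[0.17,0.1,0],[0,0,0.3],1.5],[[0.17,0.1,0],[0,0,0.3],1.5],[[0.17,0.1,0],[0,0,0.3],1.5],[[0.17,0.1,0],[0,0,0.3],1.5],[[0,0,0],[0,0,0],1.5]]'; python3 rep.py
```

```text
t: 11.02
ee_pos: [560.5, 67.8, 51.9]
orientation: [-1.307, 0.971, 0.804]
ft_force: [-0.2, -0.4, -0.2]
width: 21.3
[560.5  67.8  51.9] q [ 0.161  0.527  2.123 -0.893  0.144 -0.422] F [-0.2 -0.4 -0.2] M [ 0.06 -0.06 -0.03] w 21.3 clear 16.7
th,ph,al 0.5164204745723454 172.99013852103792 0.06009320495899978 bang 173.09140976620927 lean 23.823669191074394
peg-hole along(out) 4.030612854846461 across -0.7126776078574777 under-top -5.892299133001316
```

```bash
python3 -m crank '[[[0.17,0.1,0],[0,0,0.2],1.5],[[0.13,0.08,0],[0,0,0.2],1.5],[[0,0,0],[0,0,0],1.5]]'; python3 rep.py
python3 - <<'E'
from fit import *
crop(get_image("wrist"),"pics/w13.png",280,230,90,140,4)
E
```

```text
t: 11.4
ee_pos: [560.0, 67.8, 48.5]
orientation: [-1.304, 0.976, 0.809]
ft_force: [-1.0, -0.5, 0.1]
width: 21.8
[560.   67.8  48.5] q [ 0.16   0.534  2.12  -0.869  0.144 -0.445] F [-1.  -0.5  0.1] M [ 0.09 -0.08  0.04] w 21.8 clear 17.6
th,ph,al 0.517204377264456 172.9727048750604 0.0435040702538644 bang 173.092365518601 lean 23.425566791891672
peg-hole along(out) 4.061398402096577 across -0.7283780837364903 under-top -8.12880290004506
```

View pics/w13.png

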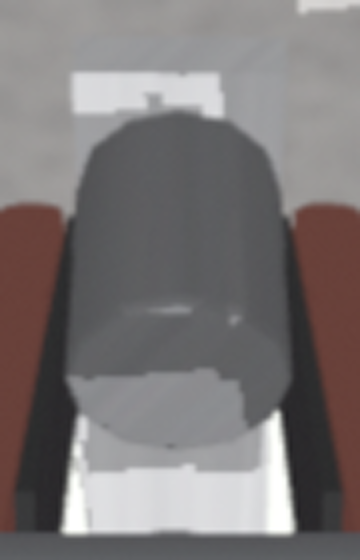

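```bash
python3 -m crank '[[[0,0,0],[0,0,0],3],[[0,0,0],[0,0,0],4.5],[[0,0,0],[0,0,0],4.5],[[0,0,0],[0,0,0],4.5]]'; python3 rep.py
python3 - <<'E'
from fit import *
crop(get_image("wrist"),"pics/w14.png",0,0,640,480,1)
E
```

```text
t: 11.95
ee_pos: [560.1, 67.8, 48.6]
orientation: [-1.304, 0.976, 0.809]
ft_force: [-0.7, 0.3, 0.3]
width: 45.1
[560.1  67.8  48.6] q [ 0.16   0.533  2.12  -0.87   0.145 -0.445] F [-0.7  0.3  0.3] M [0.09 0.13 0.03] w 45.1 clear 17.6
th,ph,al 0.5172229030372512 172.97966500860394 0.04410419007585483 bang 173.0882179202502 lean 23.436644487716098
peg-hole along(out) 4.068318715931068 across -0.746626208649491 under-top -8.047864439856077
```

View pics/w14.png

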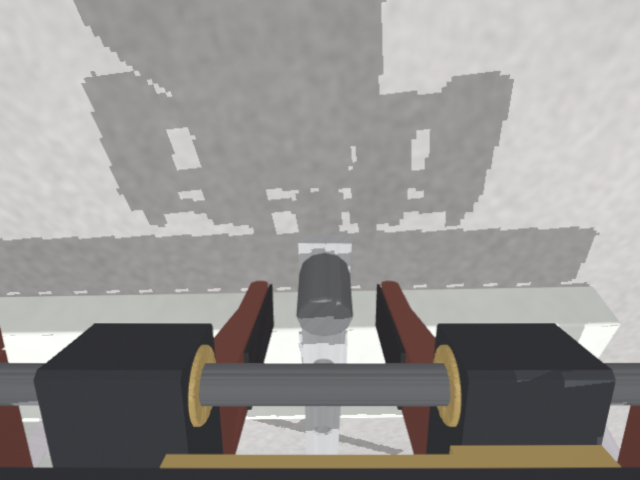

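```bash
python3 - <<'E'
from st2 import *
p,R,o=cur()
for d in (20,40,60,80,100,130):print(d,kin.ik(p-R.apply([d,0,0]),R),clear(p-R.apply([d,0,0]),R))
E
python3 -m crank '[[[-1.5,0,0],[0,0,0],4.5],[[-2,0,0],[0,0,0],4.5],[[-2,0,0],[0,0,0],4.5],[[-2.5,0,0],[0,0,0],4.5],[[-2.5,0,0],[0,0,0],4.5]]'; python3 rep.py
python3 - <<'E'
from fit import *
import pickle
ims={n:get_image(n) for n in ("wrist","side","scene")};pickle.dump(ims,open("ims6.pkl","wb"))
crop(ims["wrist"],"pics/w15.png",0,0,640,480,1)
E
```

```text
20 [ 0.186  0.495  2.13  -0.775  0.172] 17.684274086616824
40 [ 0.191  0.444  2.145 -0.655  0.202] 17.745622429950913
60 [ 0.197  0.393  2.158 -0.562  0.235] 24.401917681714394
80 [ 0.203  0.341  2.169 -0.489  0.273] 49.62297942379064
100 [ 0.209  0.288  2.177 -0.43   0.313] 100.71270682880777
130 [ 0.218  0.21   2.186 -0.364  0.38 ] 999
t: 12.62
ee_pos: [518.1, 72.9, 145.5]
orientation: [-1.304, 0.976, 0.81]
ft_force: [-0.2, 0.2, -0.2]
width: 44.5
[518.1  72.9 145.5] q [ 0.189  0.282  2.17  -0.393  0.321 -0.908] F [-0.2  0.2 -0.2] M [0.11 0.12 0.03] w 44.5 clear 111.8
th,ph,al 0.09136082592316233 177.89565169478416 0.5605058854361512 bang 173.10361613863932 lean 23.41062890471702
peg-hole along(out) -58.29428921868334 across 8.35873846693044 under-top 57.7679904337041
```

View pics/w15.png

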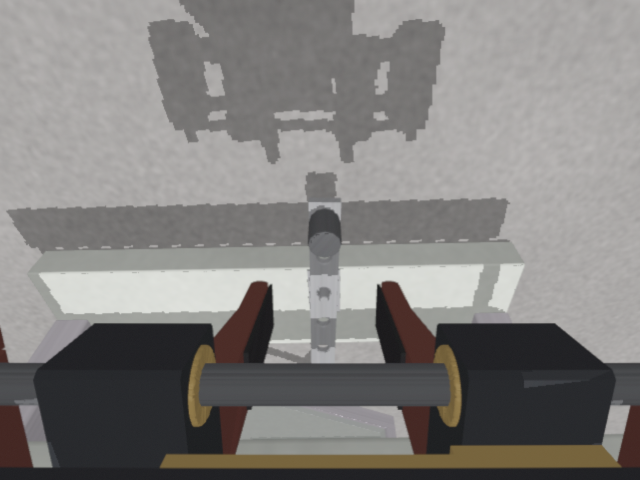

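Run:
```python
from fit import *
import pickle;ims=pickle.load(open("ims6.pkl","rb"));W,S=ims["wrist"],ims["side"]
crop(W,"pics/w16.png",285,190,80,120,5)
crop(W,"pics/w17.png",285,270,80,100,6)
crop(S,"pics/s16.png",335,225,70,60,11)
th,ph=final(0);v=(th,ph,0);print(th)
for r,dz in ((205,31),(171,3),(135,3),(99,3),(63,3)):q=proj(W,bp(v,r,dz));print(r,q.round(1),((q-[285,190])*5+2).round(),((q-[285,270])*6+2).round())
print("peg",((proj(W,[*P,48])-[285,270])*6+2).round())
for r in (135,99,63):print(r,((proj(S,bp(v,r))-np.array([335,225]))*11+5).round())
```

```text
0.49622980362236835
205 [323.  245.9] [192. 281.] [ 230. -143.]
171 [323.4 258. ] [194. 342.] [232. -70.]
135 [323.7 292.2] [196. 513.] [234. 135.]
99 [324.  321.9] [197. 662.] [236. 314.]
63 [324.3 348. ] [198. 792.] [238. 470.]
peg [235. 179.]
135 [172. 379.]
99 [334. 377.]
63 [496. 374.]
```

View pics/w16.png

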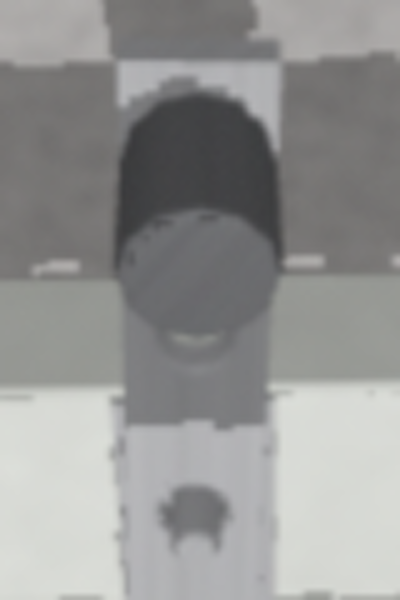

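View pics/w17.png

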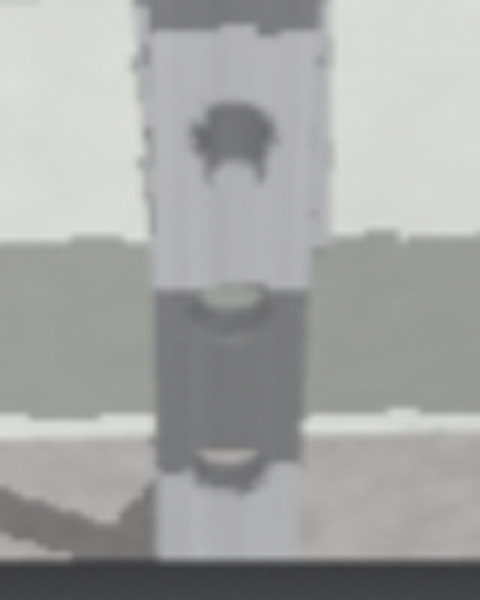

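View pics/s16.png

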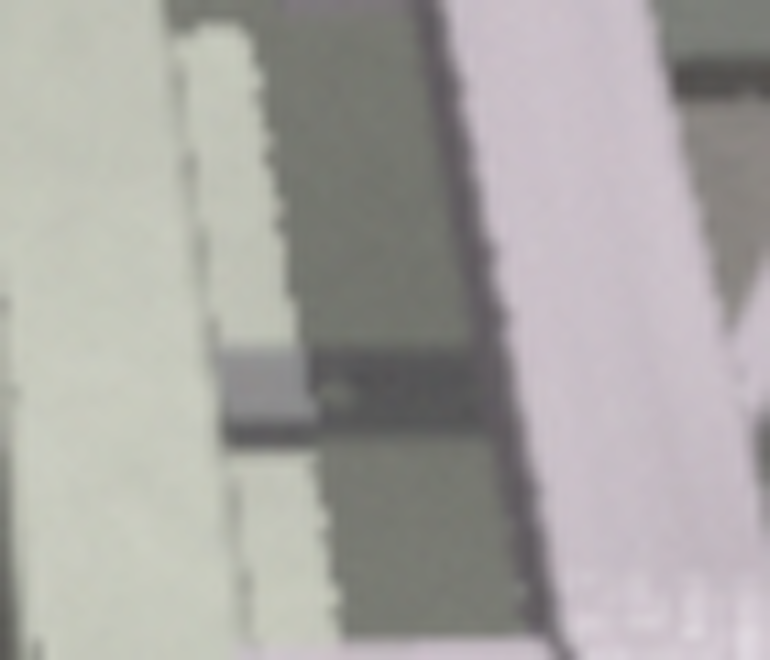

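```bash
python3 -m crank '[[[-2.5,0,0],[0,0,0],4.5],[[-2,0,0],[0,0,0],4.5],[[0,0,0],[0,0,0],4.5],[[0,0,0],[0,0,0],4.5]]'
python3 - <<'E'
from fit import *
W=get_image("wrist");S=get_image("scene")
crop(S,"pics/end.png",0,0,640,480,1);crop(W,"pics/wend.png",285,160,80,140,4)
th,ph=final(0)
for r,dz in ((205,31),(135,3),(99,3)):print(r,((proj(W,bp((th,ph,0),r,dz))-[285,160])*4+1.5).round())
E
```

```text
t: 13.28
ee_pos: [500.9, 74.8, 185.2]
orientation: [-1.304, 0.977, 0.81]
ft_force: [0.9, 0.8, 1.0]
width: 45.1
205 [155. 285.]
135 [158. 460.]
99 [159. 570.]
```

View pics/end.png

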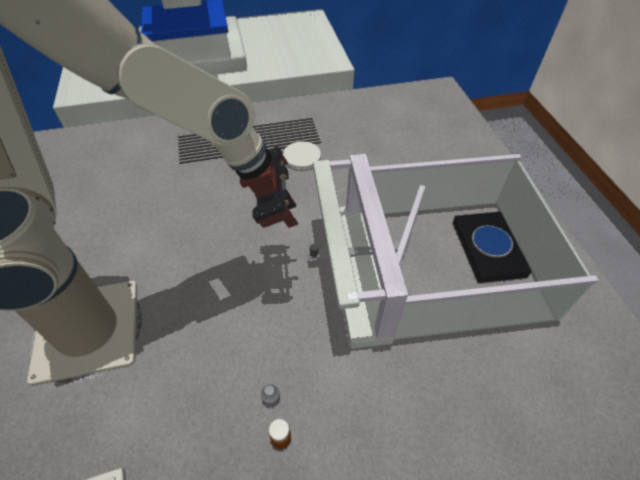

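View pics/wend.png

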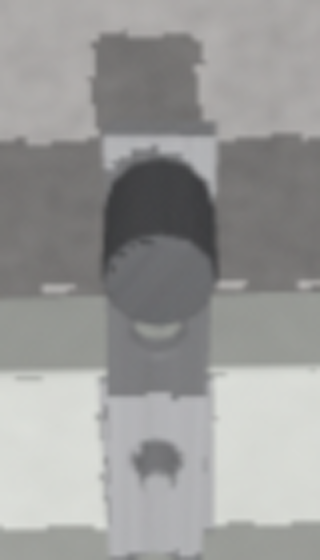

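```bash
python3 -c "
from workcell import *
print(close_job())"
```

```text
the job is handed in; nothing more can be done
None
```

I lifted the stay bar by its knob, swung the window away from the robot, and dropped the second hole from the knob end over the peg. I then let go, backed the gripper about 14 cm clear, and handed the job in at about 13.3 s. No verdict came back.

**Last checks:**
- **Bar:** In the wrist picture, the knob top and two of the holes (135 mm and 99 mm) sit within 1 to 2.5 pixels of where a flat bar with the wanted hole on the peg should appear. The peg stands visibly inside that hole.
- **Window:** It was not measured directly after release. The geometry with that hole on the peg puts it at about 0.50 rad.
- **Bench:** The jar, objective and wafer case are at the same pixels as at the start. The gripper force was near zero.

**What went wrong or disagreed on the way:**
- **First swing:** One wrist joint reached its range limit, because I had tilted the tool the wrong way while lifting. The bar rose to about 0.4 rad, higher than planned. I then re-oriented the tool at a smaller lean and carried on.
- **Lean at the end:** The tool leaned about 23 degrees at release, below the advised 25 to 40. By my estimate it kept at least 10 mm clear of the lamp bar.
- **Knob slip:** The knob slid about 7 mm in the grip, so the arm-based position of the hole was 3 to 6 mm off. I corrected it from the pictures before lowering, and the hole went over the peg at the first try.

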